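# Load headphone ear cups into the sanitising carriage and start the lamp

### The job

Take the orange-handled hooked rod from its wooden rest, reach its hook under the lamp hood to catch the yellow bail of the cup carriage, draw the carriage out to its loading station beside the red deck, and lay the rod back in its rest whenever you are done with it. With the carriage there, slide every loose headphone ear cup across the red deck, without ever picking one up because the cushions are freshly glued, until each has dropped flat into a pocket of its own. Then push the loaded carriage along its rail to the next detent, the lamp station under the hood, without overrunning it, press the green start button on the hood right down and let it go, and leave the other things on the table where they are.

Things in the scene. Friction and masses are not known exactly. Their poses are not given: they have to be found in the camera images.
- station: Fixed sanitising station, turned by up to 6 degrees. Origin on the table, below the middle of the pocket row when the carriage is at the loading station; x points away from the robot across the red deck, y along the rail into the lamp hood, z up. The carriage runs in an open channel, x -42 to 42 mm, y -215 to 615 mm, its bed 8 mm above the table.
- deck (a point): Centre of the red mat's top, 45 mm above the table; axes as the station's; station x 146 mm, y 0. Mat from station x 42 to 250 mm, y -157 to 157 mm; its x 42 edge meets the carriage plate, level with it. A plywood strip at the same level on the robot's side, x -79 to -42 mm. Fences 10 mm high, 8 mm thick round both, open to the channel.
- mouth (a point): Middle of the lower edge (ledge) of the cream lamp hood's mouth, 107 mm above the table, at station x 0, y 205 mm; axes as the station's. The mouth faces -y, 124 mm wide. The hood spans the channel: y 205 to 615 mm, x -82 to 82 mm, top 150 mm above the table; amber window on its far side.
- carriage (a joint): Travel of the carriage along the station's y, m: 0 = loading station, plate flush beside the deck; 0.350 = lamp station, pockets under the hood, bail 45 mm outside its mouth; starts near 0.44, the far end, bail hidden under the ledge. Stays where left (friction 1 N). Sprung detents at 0 and 0.350 hold it within about 1 mm, about 5 N to enter or leave. Stop at -0.006.
- nest (a point): On the carriage: centre of its aluminium plate's top, level with the deck; axes as the station's. Plate 80 mm wide (x), 300 mm long, with four round flat-bottomed pockets, 66 mm wide, 8 mm deep, on its centre line at y -108, -36, 36, 108 mm; a cup that has dropped in stands 18 mm proud. Blue lips 10 mm high, 6 mm thick, cross it at y -147 and 147 mm.
- bail (a point): Middle of the crossbar of the yellow bail handle, a loop standing on the carriage's tail, 190 mm from the nest towards -y. Bar 8 mm thick along the station's x, 50 mm between its two posts, axis 18 mm above deck level. The space behind it (+y) is clear for 33 mm: drop the hook there, over the bar, to pull; press on its -y side to push.
- start (a joint): Green round start button on top of the lamp hood, 32 mm across, at station x 0, y 300 mm; 0 = up, 0.006 m = fully down, about 5 N; springs back.
- start_top (a point): Centre of the start button's top face; it is pressed straight down.
- hook: Loose hooked rod, 140 g. Origin at the centre of its orange handle, a bar 104 x 20 x 20 mm along its x; a steel shaft 6 mm thick goes on along x to 160 mm from the origin, where it turns down (-z); lowest point of the hook 27 mm below the handle's axis.
- hook_tip (a point): Centre of the down-turned hook, 160 mm along x from the handle's centre and 20 mm below its axis; the hook is 6 mm thick.
- cradle (a point): Where the handle's centre lies when the rod is in its fixed dark wooden rest, 45 mm above the table; x as the rod's when it lies right (towards the hook), z up. Base 130 x 60 x 8 mm; the handle lies level in two U-shaped saddles, each 10 mm thick, 40 mm either side of the middle, floor 35 mm above the table, cheeks up to 47 mm, 28 mm between the cheeks; open between the saddles.
- cup_white: Headphone ear cup, white round shell with a dark cushion ring on top, 58 mm across, 26 mm high, flat-bottomed, 50 to 105 g; origin at the centre of its underside, z up. Loose on the red deck; slides (friction about 0.6), stays where it is left. May be absent.
- cup_yellow: Headphone ear cup, yellow round shell with a dark cushion ring on top, 58 mm across, 26 mm high, flat-bottomed, 50 to 105 g; origin at the centre of its underside, z up. Loose on the red deck; slides (friction about 0.6), stays where it is left. May be absent.
- cup_blue: Headphone ear cup, blue round shell with a dark cushion ring on top, 58 mm across, 26 mm high, flat-bottomed, 50 to 105 g; origin at the centre of its underside, z up. Loose on the red deck; slides (friction about 0.6), stays where it is left. May be absent.
- cup_black: Headphone ear cup, black round shell with a dark cushion ring on top, 58 mm across, 26 mm high, flat-bottomed, 50 to 105 g; origin at the centre of its underside, z up. Loose on the red deck; slides (friction about 0.6), stays where it is left. May be absent.
- torch: Black torch standing upright, 42 mm wide, 150 mm high; origin under its foot. Bystander.
- polish_jar: Small jar of polish standing beyond the rod rest, 36 mm wide, 50 mm high; origin under its foot. Bystander.
- driver: Blue-handled screwdriver, 150 mm, lying on the table. Bystander.
- band_a: Black headphone headband, a C-shaped bow lying on the table, 135 x 112 x 14 mm; origin near its middle. Bystander.
- band_b: Light grey headphone headband, a C-shaped bow lying on the table, 135 x 112 x 14 mm; origin near its middle. Bystander.
- bit_case: Flat grey case of screwdriver bits, 100 x 170 x 20 mm; origin under its middle. Bystander.
Mind the look-alikes: they are no part of the job. Leave any purple look-alike of the cup_white alone. What is shaped like the cup_black but pink or purple is not meant.

How it is judged:
On the way, in this order (a step that is already met when the one before it is completed fails the run):
1. the carriage is being drawn towards the mouth by the hook, which is behind the bail (at least 20 mm of the way) (distance between hook_tip and bail below 0.025 m and value of joint carriage between 0.1 and 0.41 m), for 0.05 s.
2. the carriage stands at the loading station (value of joint carriage between -0.006 and 0.006 m and velocity of joint carriage between -0.01 and 0.01 m/s), for 0.3 s.
3. every ear cup sits in a pocket, the carriage at the loading station (value of joint carriage between -0.006 and 0.006 m and z of cup_white in the frame of nest between -0.012 and -0.005 m and angle between each of cup_white, cup_yellow, cup_blue, cup_black's own z axis and vertical below 0.1 rad and x of cup_white in the frame of nest between -0.01 and 0.01 m and y of cup_white in the frame of nest between -0.12 and 0.12 m and z of cup_yellow in the frame of nest between -0.012 and -0.005 m and x of cup_yellow in the frame of nest between -0.01 and 0.01 m and y of cup_yellow in the frame of nest between -0.12 and 0.12 m and z of cup_blue in the frame of nest between -0.012 and -0.005 m and x of cup_blue in the frame of nest between -0.01 and 0.01 m and y of cup_blue in the frame of nest between -0.12 and 0.12 m and z of cup_black in the frame of nest between -0.012 and -0.005 m and x of cup_black in the frame of nest between -0.01 and 0.01 m and y of cup_black in the frame of nest between -0.12 and 0.12 m), for 0.3 s.
4. the loaded carriage stands at the lamp station (value of joint carriage between 0.344 and 0.356 m and velocity of joint carriage between -0.01 and 0.01 m/s and z of cup_white in the frame of nest between -0.012 and -0.005 m and angle between each of cup_white, cup_yellow, cup_blue, cup_black's own z axis and vertical below 0.1 rad and x of cup_white in the frame of nest between -0.01 and 0.01 m and y of cup_white in the frame of nest between -0.12 and 0.12 m and z of cup_yellow in the frame of nest between -0.012 and -0.005 m and x of cup_yellow in the frame of nest between -0.01 and 0.01 m and y of cup_yellow in the frame of nest between -0.12 and 0.12 m and z of cup_blue in the frame of nest between -0.012 and -0.005 m and x of cup_blue in the frame of nest between -0.01 and 0.01 m and y of cup_blue in the frame of nest between -0.12 and 0.12 m and z of cup_black in the frame of nest between -0.012 and -0.005 m and x of cup_black in the frame of nest between -0.01 and 0.01 m and y of cup_black in the frame of nest between -0.12 and 0.12 m), for 0.3 s.
5. the start button is pressed down, the loaded carriage at the lamp station (value of joint carriage between 0.344 and 0.356 m and value of joint start above 0.0045 m), for 0.05 s.
At the end, for the whole second after the job is handed in: Carriage at rest at the lamp station (within 6 mm); every ear cup flat in a pocket (underside over 5 mm below the plate top); start button up; the rod at rest in its rest, hook down: handle within 20 mm of the cradle point, level within 0.2 rad, along it within 0.25 rad (all of step 4 and distance between hook and cradle below 0.02 m and angle between hook's own z axis and vertical below 0.2 rad and angle between the x axis of hook and the x axis of cradle, either way round below 0.25 rad and linear speed of hook below 0.02 m/s and value of joint start below 0.002 m); the robot touches nothing.
It fails at once if an ear cup is picked up (more than 25 mm above the deck) (height (world z) of any of cup_white, cup_yellow, cup_blue, cup_black above 0.07 m).
It fails at once if a bystander (torch, polish jar, screwdriver, headband or bit case) is moved by more than 40 mm (distance of any of torch, polish_jar, driver, band_a, band_b, bit_case from where it was at the start of the episode above 0.04 m).
Of cup_white, cup_yellow, cup_blue, cup_black only 2 to 4 are there at a start; the rules pass over those that are not, and their reading is None.
At some moment in a run one of cup_white, cup_yellow, cup_blue, cup_black may be knocked a few centimetres aside while the robot is not near it.
It also fails if it takes over 208 s, if anything falls off the work surface, if the arm or the gripper's body presses on something with over 40 N, if the wrist force passes 120 N, or if a joint passes its speed limit or range.

### The arm

A 6-joint arm with a two-finger parallel gripper is mounted at the origin on the work surface. World frame = base frame: x ahead of the robot, y to its left, z up, the work surface at z = 0. Lengths are in m, angles in rad, forces in N, time in s.
With the tool pointing down it reaches from about 0.4 to 0.825 m from the base axis. Payload 7 kg.
Tool frame: the origin (TCP) lies between the finger pads; the fingertips stand 25 mm ahead of it and the grasp point (between the pads) lies 6 mm ahead of it; z points along the fingers, y is the line along which they close (so a half turn about z gives the same grasp; the last joint's range is limited). The gripper opens to 85 mm and grips with 20 to 120 N. Pads are 22 mm wide; open, the fingers measure 114 mm over their backs; the gripper's body (76 mm by 85 mm) begins 54 mm behind the grasp point. The pads swing forward as they close: fully open they stand 13 mm farther back than shut.
Start: joints at [1.465, 0.359, 0.012, 0, -1.224, -0.288], TCP at [0.259, 0.623, 0.256] pointing down, gripper open.
Joint ranges: [-3.07, 3.07], [-1.43, 2.12], [-1.02, 1.25], [-3.03, 1.67], [-3.05, -0], [-3.03, 3.03]. Speed limits (rad/s): [2.39, 2.39, 3.01, 3.14, 3.14, 3.14].

### API

Orientations are given as a unit quaternion [w, x, y, z].
In Python, from rig import manip gives the robot as it stands.
- The arm moves only by the shell command python3 -m inch 'ROWS' [FORCE]. ROWS is JSON, a list that holds one entry, the list of rows, each a list of 7 numbers: the turn, a rotation vector about the tool's x, y, z in degrees, then the shift along the tool's x, y, z in m, then the opening in per cent of the stroke, from 0 (shut) to 100 (fully open). A call has exactly 10 rows; each row shifts and turns the commanded pose from where the row before left it, along the tool's axes as they then stand; what a row does not reach is not made up. A row lasts 1/12 s, in which the tool goes at most 41.7 mm and 7.16 degrees, less where a joint would pass 70% of its speed; a pose out of reach is approached as far as the arm can. A call with a gripper value outside its range is refused whole. The fingers move at their own pace and stop on an object; FORCE is the grip in N (left out, the last holds). Time passes only in rows, so rows that do not move let the fingers close, or fill a call up. It gives the time, the measured TCP pose, the force, the opening and the grip force at its end, in the units of the state.
- manip.state(): the state, without advancing time (a new reading comes with each control period).
- manip.capture(name): name is "scene" or "top"; returns a dict with "img" (480x640x3 uint8, blue, green, red), "mtx" (3x3 intrinsics, pixels), "rvec" (rotation vector, rad) and "tvec" (3), from world to camera coordinates, as OpenCV has them. Camera axes: x right, y down, z forward; pixel columns grow to the right and rows downward; lengths in m; the calibration is good to about 2 mm. A picture is of the moment at which its call begins. There is no depth.
- manip.hand_in(): hands the job in; it is judged then, once.
Trained networks look in a picture, given as the dict that the camera call returned (one of the last four; its "shot" number tells which), for a name from the list of things; names that differ only in an ending like _2 or _b are one class to them, and where a whole thing is asked for, a point or a joint stands for the part that bears it (a point fixed in the world has none). Each returns a list of dicts, best first, with "confidence" (0 to 1); they miss things now and then, are a little off and sometimes report something else, mostly with a low value. They report only what shows in the picture. A call takes as long as a camera call. They do not tell look-alikes from the thing itself.
- manip.boxes_of(name, picture): "box" ([left, top, right, bottom] as shares, 0 to 1, of the picture: columns of its width, rows of its height, round what is visible of it).
- manip.trace(name, picture): "region" (480x640 bool, what is visible of it) and "box" ([left, top, right, bottom] as shares, 0 to 1, of the picture: columns of its width, rows of its height, round what is visible of it).
The state is a dict: "t": time; "joint_positions": joint angles; "qvel": joint speeds; "joint_torque": joint torques, N m; "tcp_pos": TCP position; "ee_rot": TCP orientation; "force": force on the tool from outside, world axes, zero at the start; "ft_torque": the same for the moment, N m; "finger_gap": finger opening in m; "finger_force": force on a finger pad.
Only numpy, scipy, OpenCV 4.12 (cv2) and the standard library are available. Lean on these libraries where they do the work, as an engineer would, in place of code of your own. Each camera call takes 0.05 s, during which the arm holds its last target. There are 200 camera calls.

## Working session

There is one attempt and no reset: what is moved stays moved. The work goes in short steps, Python scripts to look and compute and a shell command to move; the robot and the scene stay as the last step left them, time stands still between calls to the robot, and variables do not carry over. Pictures are saved under pics/ and viewed, at most 14 in all, crops included, and the job is handed in when it is done.

```bash
mkdir -p pics; ls
cat > h.py <<'E'
import numpy as np, cv2
from rig import manip
def cam(p):
    R=cv2.Rodrigues(np.array(p["rvec"],float))[0]; t=np.array(p["tvec"],float).ravel()
    return np.array(p["mtx"],float),R,t
def unproj(p,u,v,z):
    K,R,t=cam(p); d=R.T@np.linalg.inv(K)@np.array([u,v,1.]); o=-R.T@t
    return o+d*(z-o[2])/d[2]
def proj(p,X):
    return cv2.projectPoints(np.array(X,float).reshape(-1,3),np.array(p["rvec"],float),np.array(p["tvec"],float),np.array(p["mtx"],float),None)[0].reshape(-1,2)
E
python3 - <<'E'
from h import *
s=manip.state(); print(s)
for n in("scene","top"):
    p=manip.capture(n); cv2.imwrite(f"pics/{n}0.png",p["img"]); K,R,t=cam(p); print(n,-R.T@t)
    for o in("hook","hook_tip","cradle","station","cup_white","cup_yellow","cup_blue","cup_black","torch","polish_jar","driver","bail","start"):
        try:
            for b in manip.boxes_of(o,p)[:5]:
                B=np.array(b["box"])*[640,480,640,480]; print(o,round(b["confidence"],2),B.round(0))
        except Exception as e: print(o,e)
E
```

```text
pics
{'t': 0.0, 'joint_positions': array([ 1.46510754e+00,  3.59376317e-01,  1.10619011e-02, -3.63985143e-04,
       -1.22408923e+00, -2.88084609e-01]), 'qvel': array([-0.00125274,  0.00105173,  0.00038077,  0.00022521, -0.00034131,
       -0.00017909]), 'joint_torque': array([-1.25220406e-03, -5.83312762e+01,  2.93416715e+01,  6.93703204e+00,
       -6.10251969e-03, -1.37975647e-05]), 'tcp_pos': array([0.25883865, 0.62292425, 0.25536931]), 'ee_rot': array([ 8.15902610e-04,  9.80667888e-01, -1.95677844e-01, -9.72121312e-05]), 'force': array([0.60567985, 0.52353248, 0.47375199]), 'ft_torque': array([ 0.00732244, -0.09290245,  0.0415598 ]), 'finger_force': 0.0, 'finger_gap': 0.08525771791662139}
scene [ 1.2088255  -0.00549177  1.08274898]
hook 0.97 [195. 225. 248. 286.]
hook_tip 0.63 [193. 226. 249. 286.]
hook_tip 0.55 [441. 216. 453. 224.]
cradle 0.86 [191. 256. 234. 301.]
station 0.59 [243. 201. 580. 350.]
cup_white 0.72 [265. 280. 290. 306.]
cup_white 0.63 [328. 380. 355. 402.]
cup_white 0.56 [293. 360. 319. 388.]
cup_yellow 0.93 [291. 280. 315. 304.]
cup_blue 0.56 [321. 275. 343. 2
[... 466 characters left out ...]
0.6 [399. 212. 436. 261.]
station 0.85 [ 66. 166. 394. 313.]
cup_white 0.8 [344. 198. 364. 220.]
cup_white 0.64 [283. 124. 298. 149.]
cup_white 0.54 [311. 136. 332. 159.]
cup_white 0.37 [ 62. 167. 396. 318.]
cup_white 0.18 [424. 311. 476. 358.]
cup_yellow 0.93 [319. 200. 339. 222.]
cup_yellow 0.42 [403. 184. 420. 199.]
cup_blue 0.75 [294. 203. 316. 227.]
cup_black 0.72 [135. 207. 163. 228.]
cup_black 0.7 [257. 202. 279. 230.]
cup_black 0.57 [248. 137. 269. 162.]
torch 0.9 [161. 327. 193. 347.]
polish_jar 0.71 [404. 185. 418. 200.]
driver 0.58 [457. 191. 468. 240.]
driver 0.3 [398. 209. 437. 259.]
bail 0.63 [346. 201. 363. 223.]
start 0.5 [185. 265. 201. 279.]
start 0.41 [172. 181. 225. 232.]
```

Run:
```python
import cv2
for n,r in(("top0",(50,110,440,260)),("scene0",(140,160,460,250))):
    i=cv2.imread(f"pics/{n}.png"); x,y,w,h=r; c=i[y:y+h,x:x+w]; s=800/w if 800/w*h<=600 else 600/h
    cv2.imwrite(f"pics/{n}c.png",cv2.resize(c,None,fx=s,fy=s,interpolation=cv2.INTER_CUBIC)); print(n,s)
```

```text
top0 1.8181818181818181
scene0 1.7391304347826086
```

View pics/top0c.png

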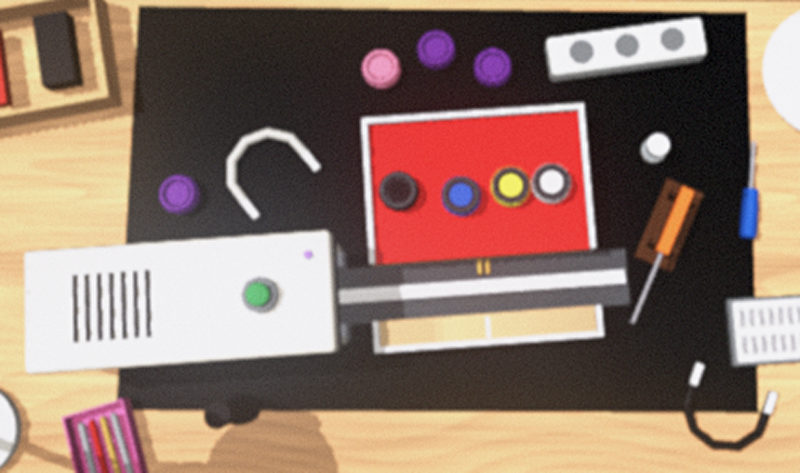

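View pics/scene0c.png

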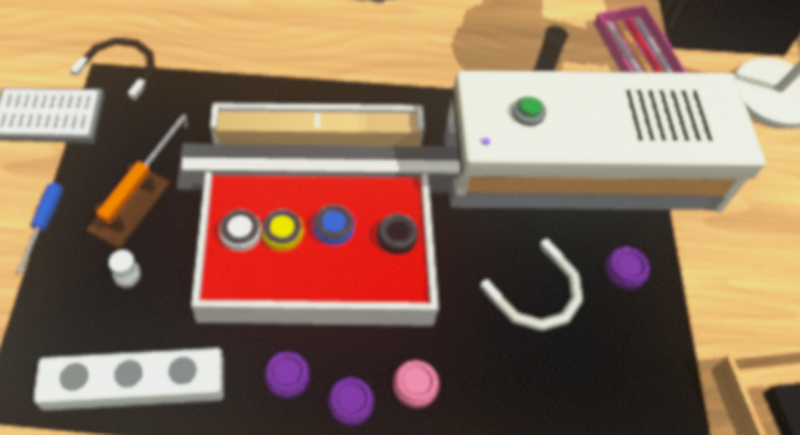

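The top view shows four cups in a row on the mat (crop px: black 398,190; blue 461,196; yellow 511,186; white 551,183), the rod at (632,322)-(685,195), and the carriage inside the hood. The scene view agrees. I'll fit the station pose from both views.

```bash
cat > fit.py <<'E'
from h import *
from scipy.optimize import least_squares
T=manip.capture("top"); S=manip.capture("scene")
m=lambda a,s,o:np.array(a)/s+np.array(o)
obj=np.array([(258,165,55),(258,-165,55),(82,205,150),(-82,205,150),(82,615,150),(-82,615,150),(-87,165,55),(-87,-165,55)])/1e3
tp=m([(360,119),(586,102),(331,231),(337,350),(24,253),(26,371),(376,353),(604,336)],800/440,(50,110))
sp=m([(437,309),(194,303),(455,163),(458,72),(763,163),(700,73),(423,106),(212,104)],800/460,(140,160))
def W(q,X):
    c,s=np.cos(q[2]),np.sin(q[2]); X=np.atleast_2d(X)
    return np.c_[q[0]+c*X[:,0]-s*X[:,1],q[1]+s*X[:,0]+c*X[:,1],X[:,2]]
f=lambda q:np.r_[(proj(T,W(q,obj))-tp).ravel(),(proj(S,W(q,obj))-sp).ravel()]
r=least_squares(f,[.4,0,0],loss='soft_l1'); q=r.x; print("station",q.round(4),np.degrees(q[2])); print(f(q).reshape(-1,2).round(1).tolist())
c,s=np.cos(q[2]),np.sin(q[2])
def st(X): d=X[:2]-q[:2]; return np.array([c*d[0]+s*d[1],-s*d[0]+c*d[1]])
for n,P in(("top",T),("scene",S)):
    hsv=cv2.cvtColor(P["img"],cv2.COLOR_BGR2HSV)
    for o in("cup_white","cup_yellow","cup_blue","cup_black","polish_jar","torch"):
        for b in manip.boxes_of(o,P)[:3]:
            B=np.array(b["box"])*[640,480,640,480]; u,v=(B[0]+B[2])/2,(B[1]+B[3])/2
            z={"p":.025,"t":.075}.get(o[0],.058); X=unproj(P,u,v,z); print(n,o,round(b["confidence"],2),"world",X.round(3)[:2],"st",st(X).round(3))
    k=cv2.inRange(hsv,(8,150,120),(17,255,255)); nn,l,ss,cc=cv2.connectedComponentsWithStats(k)
    for i in range(1,nn):
        if ss[i,4]>60: 
            ys,xs=np.where(l==i); X=np.array([unproj(P,a,b_,.053)[:2] for a,b_ in zip(xs,ys)]); ev=np.linalg.eigh(np.cov(X.T))
            print(n,"orange",ss[i],"mean",X.mean(0).round(4),"dir",ev[1][:,1].round(3),"len",np.sqrt(12*ev[0]).round(3))
X=unproj(T,*m((632,322),800/440,(50,110)),.03);print("tip top",X.round(3)); X=unproj(S,*m((184,118),800/460,(140,160)),.03);print("tip scene",X.round(3))
E
python3 fit.py
```

```text
station [ 0.4958 -0.0699  0.0774] 4.432698381123679
[[1.1, -1.3], [-0.8, -0.1], [-0.4, -1.7], [-0.2, 0.1], [-0.5, -1.9], [-0.9, 1.1], [-0.4, -0.7], [0.4, -0.6], [-1.4, -0.9], [-3.1, 0.6], [4.8, -2.1], [-2.6, -2.6], [1.4, -0.0], [18.6, -1.5], [-2.1, -1.2], [-0.8, -1.4]]
top cup_white 0.78 world [ 0.639 -0.169] st [ 0.135 -0.11 ]
top cup_white 0.76 world [ 0.814 -0.078] st [ 0.317 -0.033]
top cup_white 0.65 world [0.84  0.002] st [0.349 0.045]
top cup_yellow 0.66 world [ 0.638 -0.101] st [ 0.14  -0.042]
top cup_blue 0.84 world [ 0.627 -0.036] st [0.133 0.024]
top cup_blue 0.54 world [ 0.583 -0.34 ] st [ 0.066 -0.276]
top cup_blue 0.3 world [0.477 0.258] st [0.006 0.329]
top cup_black 0.68 world [0.31  0.282] st [-0.158  0.365]
top cup_black 0.59 world [0.81 0.09] st [0.326 0.135]
top cup_black 0.58 world [0.62  0.377] st [0.158 0.436]
top polish_jar 0.47 world [ 0.7   -0.325] st [ 0.184 -0.27 ]
top polish_jar 0.26 world [0.476 0.269] st [0.007 0.34 ]
top torch 0.72 world [0.313 0.279] st [-0.155  0.362]
top torch 0.34 world [0.554 0.151] st [0.075 0.216]
top orange [499 136  18  21 319
[... 494 characters left out ...]
.625 -0.028] st [0.132 0.032]
scene cup_blue 0.29 world [ 0.58  -0.333] st [ 0.064 -0.269]
scene cup_black 0.86 world [0.852 0.089] st [0.367 0.131]
scene cup_black 0.58 world [0.655 0.381] st [0.194 0.437]
scene cup_black 0.25 world [ 0.629 -0.324] st [ 0.113 -0.264]
scene polish_jar 0.78 world [ 0.702 -0.32 ] st [ 0.186 -0.265]
scene polish_jar 0.46 world [ 0.346 -0.414] st [-0.176 -0.332]
scene torch 0.85 world [0.271 0.298] st [-0.196  0.384]
scene orange [195 253  31  35 437] mean [ 0.5981 -0.343 ] dir [-0.926  0.379] len [0.032 0.105]
scene orange [ 72 338  26  24 414] mean [ 0.8359 -0.5847] dir [-1.  0.] len [0.043 0.053]
tip top [ 0.441 -0.285  0.03 ]
tip scene [ 0.439 -0.284  0.03 ]
```

```bash
cat > go.py <<'E'
# usage: go.py x y z [psi_deg]: tool-frame delta from measured pose to target (tool pointing down)
import sys; from h import *
from scipy.spatial.transform import Rotation as Ro
a=list(map(float,sys.argv[1:])); s=manip.state(); w=s["ee_rot"]; R=Ro.from_quat([w[1],w[2],w[3],w[0]])
M=R.as_matrix(); psi=np.degrees(np.arctan2(M[1,0],M[0,0])); print("t",round(s["t"],2),"tcp",s["tcp_pos"].round(4),"psi",round(psi,2),"gap",round(s["finger_gap"],4),"F",s["force"].round(1),"q",s["joint_positions"].round(2))
if a:
    d=np.array(a[:3])-s["tcp_pos"]; tgt=a[3] if len(a)>3 else psi; p=np.radians(tgt)
    D=np.array([[np.cos(p),np.sin(p),0],[np.sin(p),-np.cos(p),0],[0,0,-1]])
    print("d tool now",(M.T@d).round(4),"d in target axes",(D.T@d).round(4),"rotvec deg",np.degrees((R.inv()*Ro.from_matrix(D)).as_rotvec()).round(2))
E
R='[0,0,0,0.0227,0.0255,0,100]'; unset R
python3 -m inch '[[[0,0,0,0.0227,0.0255,0,100],[0,0,0,0.0227,0.0255,0,100],[0,0,0,0.0227,0.0255,0,100],[0,0,0,0.0227,0.0255,0,100],[0,0,0,0.0227,0.0255,0,100],[0,0,0,0.0227,0.0255,0,100],[0,0,0,0.0227,0.0255,0,100],[0,0,0,0.0227,0.0255,0,100],[0,0,0,0.0227,0.0255,0,100],[0,0,0,0.0227,0.0255,0,100]]]'
python3 -m inch '[[[0,0,0,0.0227,0.0255,0,100],[0,0,0,0.0227,0.0255,0,100],[0,0,0,0.0227,0.0255,0,100],[0,0,0,0.0227,0.0255,0,100],[0,0,0,0.0227,0.0255,0,100],[0,0,0,0.0227,0.0255,0,100],[0,0,0,0.0227,0.0255,0,100],[0,0,0,0.0227,0.0255,0,100],[0,0,0,0.0227,0.0255,0,100],[0,0,0,0.0227,0.0255,0,100]]]'
python3 -m inch '[[[0,0,0,0.0227,0.0255,0,100],[0,0,0,0.0227,0.0255,0,100],[0,0,0,0.0227,0.0255,0,100],[0,0,0,0.0227,0.0255,0,100],[0,0,0,0.0227,0.0255,0,100],[0,0,0,0.0227,0.0255,0,100],[0,0,0,0.0227,0.0255,0,100],[0,0,0,0.0227,0.0255,0,100],[0,0,0,0.0227,0.0255,0,100],[0,0,0,0,0,0,100]]]'
python3 go.py .593 -.345 .052 -22.2
```

```text
t: 2.93
tcp_pos: [0.371, 0.2991, 0.2566]
ee_rot: [-0.0, 0.981, -0.195, 0.0]
force: [0.4, -0.1, -0.3]
finger_gap: 0.0855
finger_force: 0.0
t: 3.77
tcp_pos: [0.4828, -0.0236, 0.2567]
ee_rot: [-0.0, 0.981, -0.196, 0.0]
force: [1.0, 0.4, 0.0]
finger_gap: 0.0855
finger_force: 0.0
t: 4.6
tcp_pos: [0.584, -0.317, 0.255]
ee_rot: [0.001, 0.98, -0.197, -0.001]
force: [0.2, 1.8, -0.6]
finger_gap: 0.0858
finger_force: 0.0
t 4.6 tcp [ 0.584 -0.317  0.255] psi -22.74 gap 0.0858 F [ 0.2  1.8 -0.6] q [-0.2   0.34 -0.02  0.   -1.21  1.38]
d tool now [0.0193 0.0221 0.203 ] d in target axes [0.0189 0.0225 0.203 ] rotvec deg [ 0.08  0.05 -0.54]
```

```bash
python3 -m inch '[[[0,0,-0.5,0.019,0.022,0,100],[0,0,0,0,0,0.03,100],[0,0,0,0,0,0.03,100],[0,0,0,0,0,0.03,100],[0,0,0,0,0,0.03,100],[0,0,0,0,0,0.03,100],[0,0,0,0,0,0.02,100],[0,0,0,0,0,0.02,100],[0,0,0,0,0,0.013,100],[0,0,0,0,0,0,100]]]'
python3 -m inch '[[[0,0,0,0,0,0,0],[0,0,0,0,0,0,0],[0,0,0,0,0,0,0],[0,0,0,0,0,0,0],[0,0,0,0,0,0,0],[0,0,0,0,0,0,0],[0,0,0,0,0,0,0],[0,0,0,0,0,0,0],[0,0,0,0,0,0,0],[0,0,0,0,0,0,0]]]' 60
python3 go.py .593 -.345 .052 -22.2
```

```text
t: 5.43
tcp_pos: [0.5905, -0.3391, 0.05]
ee_rot: [-0.0, 0.981, -0.192, -0.003]
force: [-0.9, 1.5, -0.5]
finger_gap: 0.0855
finger_force: 0.0
t: 6.27
tcp_pos: [0.592, -0.3418, 0.055]
ee_rot: [0.001, 0.981, -0.192, 0.001]
force: [-5.0, -8.2, 5.4]
finger_gap: 0.019
finger_force: 59.4
t 6.27 tcp [ 0.592  -0.3418  0.055 ] psi -22.1 gap 0.019 F [-5.  -8.2  5.4] q [-0.24  0.54 -0.19  0.   -0.83  1.42]
d tool now [0.0021 0.0026 0.003 ] d in target axes [0.0021 0.0026 0.003 ] rotvec deg [ 0.1  -0.08  0.1 ]
```

```bash
python3 -m inch '[[[0,0,0,0,0,-0.01,0],[0,0,0,0,0,-0.02,0],[0,0,0,0,0,-0.03,0],[0,0,0,0,0,-0.03,0],[0,0,0,0,0,-0.03,0],[0,0,0,0,0,-0.03,0],[0,0,0,-0.0233,-0.0259,0,0],[0,0,0,-0.0233,-0.0259,0,0],[0,0,0,-0.0233,-0.0259,0,0],[0,0,0,-0.0233,-0.0259,0,0]]]' 80
python3 -m inch '[[[0,0,0,-0.0233,-0.0259,0,0],[0,0,0,-0.0233,-0.0259,0,0],[0,0,0,-0.0233,-0.0259,0,0],[0,0,0,-0.0233,-0.0259,0,0],[0,0,7,0,0,0,0],[0,0,7,0,0,0,0],[0,0,7,0,0,0,0],[0,0,7,0,0,0,0],[0,0,7,0,0,0,0],[0,0,0,0,0,0,0]]]'
python3 -m inch '[[[0,0,7,0,0,0,0],[0,0,7,0,0,0,0],[0,0,7,0,0,0,0],[0,0,7,0,0,0,0],[0,0,0.5,0,0,0,0],[0,0,0,0,0,0,0],[0,0,0,0,0,0,0],[0,0,0,0,0,0,0],[0,0,0,0,0,0,0],[0,0,0,0,0,0,0]]]'
python3 go.py .4968 -.08 .109 -85.57
python3 - <<'E'
import cv2; from rig import manip
p=manip.capture("top"); c=p["img"][170:330,180:420]; cv2.imwrite("pics/t1.png",cv2.resize(c,None,fx=3,fy=3,interpolation=cv2.INTER_CUBIC))
p=manip.capture("scene"); c=p["img"][160:310,240:500];cv2.imwrite("pics/s1.png",cv2.resize(c,None,fx=3,fy=3,interpolation=cv2.INTER_CUBIC))
E
```

```text
t: 7.1
tcp_pos: [0.5438, -0.2076, 0.2035]
ee_rot: [-0.0, 0.981, -0.192, 0.0]
force: [1.3, -0.1, -1.0]
finger_gap: 0.0184
finger_force: 78.7
t: 7.93
tcp_pos: [0.4972, -0.0776, 0.2036]
ee_rot: [-0.0, 0.877, -0.48, 0.0]
force: [-0.3, -0.2, -1.3]
finger_gap: 0.0189
finger_force: 78.7
t: 8.77
tcp_pos: [0.4974, -0.0778, 0.2033]
ee_rot: [0.0, 0.734, -0.679, -0.0]
force: [-0.0, 0.7, -1.4]
finger_gap: 0.0182
finger_force: 78.7
t 8.77 tcp [ 0.4974 -0.0778  0.2033] psi -85.47 gap 0.0182 F [-0.   0.7 -1.4] q [ 0.24  0.12 -0.44  0.   -1.02 -0.16]
d tool now [0.0022 0.0007 0.0943] d in target axes [0.0022 0.0007 0.0943] rotvec deg [ 0.  -0.   0.1]
```

View pics/t1.png

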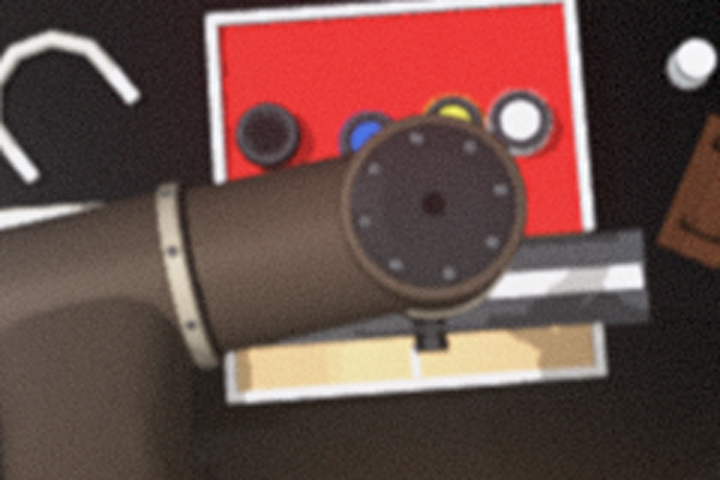

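View pics/s1.png

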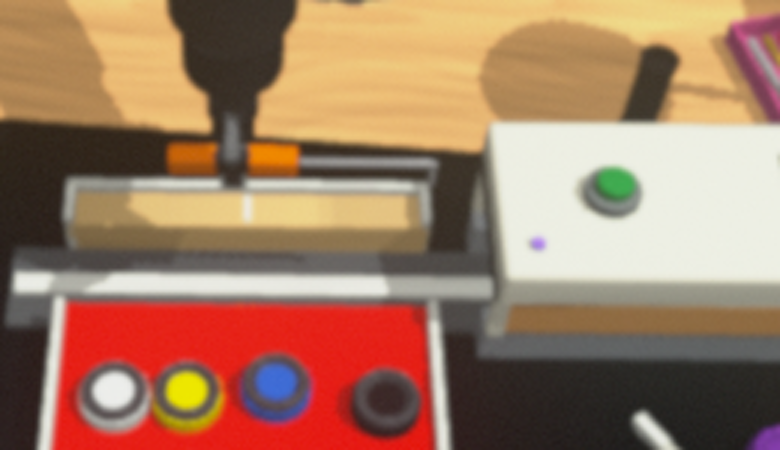

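Scene crop: handle centred on the finger (≈233,157), hook tip at ≈(435,180), level and pointing at the hood; the rod looks properly held.

Run:
```python
from h import *
p=manip.capture("scene"); q=[.4958,-.0699,.0774]
for n,u,v,z in(("shaft end",437,160,.193),("tip bottom",433,184,.166),("hand L",167,157,.193),("hand R",299,158,.193),("hoodfront x-",489,125,.150),("hoodfront x+",497,282,.150),("fenceL far",68,180,.055),("fenceR far",428,183,.055),("btn",616,182,.16)):
    X=unproj(p,240+u/3,160+v/3,z); d=X[:2]-q[:2]; c,s=np.cos(q[2]),np.sin(q[2]); print(n,X.round(3),"st",(c*d[0]+s*d[1]).round(4),(-s*d[0]+c*d[1]).round(4))
p=manip.capture("top")
for n,u,v,z in(("channel R up",640,229,.02),("channel R lo",648,318,.02),):
    X=unproj(p,180+u/3,170+v/3,z); d=X[:2]-q[:2]; print(n,X.round(3),"st",(c*d[0]+s*d[1]).round(4),(-s*d[0]+c*d[1]).round(4))
```

```text
shaft end [0.485 0.086 0.193] st 0.001 0.156
tip bottom [0.488 0.086 0.166] st 0.0044 0.1556
hand L [ 0.501 -0.13   0.193] st 0.0011 -0.06
hand R [ 0.493 -0.024  0.193] st 0.0006 0.0457
hoodfront x- [0.407 0.134 0.15 ] st -0.0724 0.2099
hoodfront x+ [0.569 0.139 0.15 ] st 0.0889 0.2025
fenceL far [ 0.427 -0.236  0.055] st -0.0816 -0.1601
fenceR far [0.4   0.092 0.055] st -0.0829 0.1689
btn [0.468 0.235 0.16 ] st -0.0045 0.3066
channel R up [ 0.552 -0.276  0.02 ] st 0.0399 -0.2101
channel R lo [ 0.471 -0.282  0.02 ] st -0.0408 -0.21
```

```bash
python3 -m inch '[[[0,0,0,0,0,0.02,0],[0,0,0,0,0,0.02,0],[0,0,0,0,0,0.02,0],[0,0,0,0,0,0.02,0],[0,0,0,0,0,0.014,0],[0,0,0,0,0,0,0],[0,0,0,-0.01,0,0,0],[0,0,0,-0.01,0,0,0],[0,0,0,-0.01,0,0,0],[0,0,0,0,0,0,0]]]'
python3 -m inch '[[[0,0,0,-0.01,0,0,0],[0,0,0,-0.01,0,0,0],[0,0,0,-0.01,0,0,0],[0,0,0,-0.01,0,0,0],[0,0,0,-0.01,0,0,0],[0,0,0,-0.01,0,0,0],[0,0,0,-0.01,0,0,0],[0,0,0,-0.01,0,0,0],[0,0,0,-0.006,0,0,0],[0,0,0,0,0,0,0]]]'
python3 go.py .4875 .0378 .109 -85.57
```

```text
t: 9.8
tcp_pos: [0.4957, -0.0459, 0.1104]
ee_rot: [-0.001, 0.734, -0.679, 0.001]
force: [0.4, -0.1, -1.8]
finger_gap: 0.0186
finger_force: 78.8
t: 10.63
tcp_pos: [0.4885, 0.0392, 0.1093]
ee_rot: [-0.0, 0.734, -0.679, 0.0]
force: [-0.4, 0.4, -2.0]
finger_gap: 0.0185
finger_force: 78.8
t 10.63 tcp [0.4885 0.0392 0.1093] psi -85.49 gap 0.0185 F [-0.4  0.4 -2. ] q [ 0.48  0.21 -0.58  0.   -0.78 -0.4 ]
d tool now [0.0013 0.0011 0.0003] d in target axes [0.0013 0.0011 0.0003] rotvec deg [-0.01  0.    0.08]
```

```bash
python3 -m inch '[[[0,0,0,0,0,0.004,0],[0,0,0,0,0,0.004,0],[0,0,0,0,0,0.004,0],[0,0,0,0,0,0.004,0],[0,0,0,0,0,0.003,0],[0,0,0,0,0,0,0],[0,0,0,0,0,0,0],[0,0,0,0,0,0,0],[0,0,0,0,0,0,0],[0,0,0,0,0,0,0]]]'
python3 -m inch '[[[0,0,0,0.006,0,0,0],[0,0,0,0.006,0,0,0],[0,0,0,0.006,0,0,0],[0,0,0,0.006,0,0,0],[0,0,0,0.006,0,0,0],[0,0,0,0.006,0,0,0],[0,0,0,0.006,0,0,0],[0,0,0,0.006,0,0,0],[0,0,0,0.006,0,0,0],[0,0,0,0.006,0,0,0]]]'
python3 -m inch '[[[0,0,0,0.006,0,0,0],[0,0,0,0.006,0,0,0],[0,0,0,0.006,0,0,0],[0,0,0,0.006,0,0,0],[0,0,0,0.006,0,0,0],[0,0,0,0.006,0,0,0],[0,0,0,0.006,0,0,0],[0,0,0,0.006,0,0,0],[0,0,0,0.006,0,0,0],[0,0,0,0.006,0,0,0]]]'
python3 - <<'E'
import cv2; from rig import manip
p=manip.capture("scene"); c=p["img"][160:310,240:500];cv2.imwrite("pics/s2.png",cv2.resize(c,None,fx=3,fy=3,interpolation=cv2.INTER_CUBIC))
E
```

```text
t: 11.47
tcp_pos: [0.4885, 0.038, 0.0905]
ee_rot: [-0.0, 0.734, -0.679, 0.0]
force: [0.2, 0.2, -0.9]
finger_gap: 0.0186
finger_force: 78.8
t: 12.3
tcp_pos: [0.4931, -0.0225, 0.0903]
ee_rot: [0.0, 0.734, -0.679, -0.0]
force: [-0.5, 1.5, -2.4]
finger_gap: 0.0184
finger_force: 78.7
t: 13.13
tcp_pos: [0.4977, -0.0824, 0.0903]
ee_rot: [0.0, 0.734, -0.679, 0.0]
force: [-0.0, 1.5, -0.6]
finger_gap: 0.0189
finger_force: 78.7
```

View pics/s2.png

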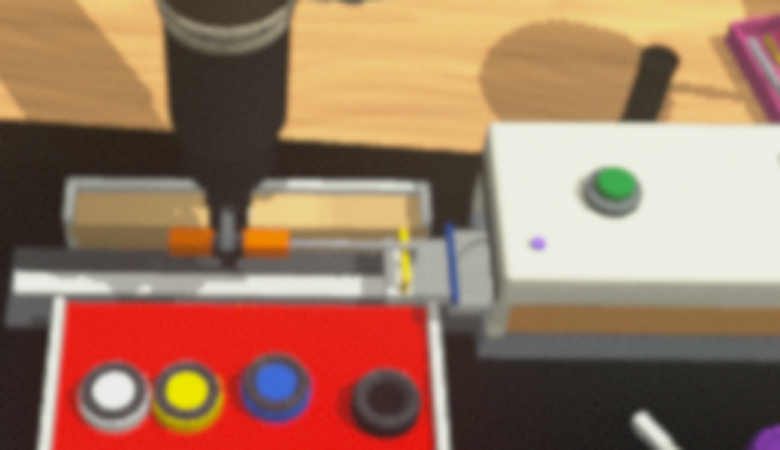

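```bash
python3 -m inch '[[[0,0,0,0.012,0,0,0],[0,0,0,0.014,0,0,0],[0,0,0,0.014,0,0,0],[0,0,0,0.014,0,0,0],[0,0,0,0.014,0,0,0],[0,0,0,0.014,0,0,0],[0,0,0,0.014,0,0,0],[0,0,0,0.014,0,0,0],[0,0,0,0.014,0,0,0],[0,0,0,0.014,0,0,0]]]'
python3 -m inch '[[[0,0,0,0.014,0,0,0],[0,0,0,0.014,0,0,0],[0,0,0,0.014,0,0,0],[0,0,0,0.014,0,0,0],[0,0,0,0.014,0,0,0],[0,0,0,0.014,0,0,0],[0,0,0,0.014,0,0,0],[0,0,0,0.012,0,0,0],[0,0,0,0.01,0,0,0],[0,0,0,0.008,0,0,0]]]'
python3 -m inch '[[[0,0,0,0.006,0,0,0],[0,0,0,0.005,0,0,0],[0,0,0,0.004,0,0,0],[0,0,0,0.004,0,0,0],[0,0,0,0.003,0,0,0],[0,0,0,0.003,0,0,0],[0,0,0,0.002,0,0,0],[0,0,0,0.002,0,0,0],[0,0,0,0,0,0,0],[0,0,0,0,0,0,0]]]'
python3 go.py .5224 -.4119 .09 -85.57
```

```text
t: 14.02
tcp_pos: [0.5082, -0.2202, 0.0902]
ee_rot: [0.0, 0.734, -0.679, -0.0]
force: [1.1, 2.1, -1.0]
finger_gap: 0.0187
finger_force: 78.8
t: 14.85
tcp_pos: [0.518, -0.3482, 0.0901]
ee_rot: [0.0, 0.734, -0.679, -0.0]
force: [-0.5, 1.3, -2.2]
finger_gap: 0.0185
finger_force: 78.8
t: 15.68
tcp_pos: [0.5207, -0.376, 0.0904]
ee_rot: [-0.0, 0.734, -0.679, 0.0]
force: [0.5, -0.3, -1.3]
finger_gap: 0.0185
finger_force: 78.7
t 15.68 tcp [ 0.5207 -0.376   0.0904] psi -85.56 gap 0.0185 F [ 0.5 -0.3 -1.3] q [-0.32  0.45 -0.26  0.   -0.86  0.4 ]
d tool now [0.0359 0.0011 0.0005] d in target axes [0.0359 0.0011 0.0004] rotvec deg [-0.02 -0.02  0.01]
```

```bash
python3 -m inch '[[[0,0,0,0.003,0,0,0],[0,0,0,0.003,0,0,0],[0,0,0,0.003,0,0,0],[0,0,0,0.003,0,0,0],[0,0,0,0.003,0,0,0],[0,0,0,0.003,0,0,0],[0,0,0,0.003,0,0,0],[0,0,0,0.003,0,0,0],[0,0,0,0.002,0,0,0],[0,0,0,0.002,0,0,0]]]'
python3 -m inch '[[[0,0,0,0.001,0,0,0],[0,0,0,0.001,0,0,0],[0,0,0,0.001,0,0,0],[0,0,0,0,0,0,0],[0,0,0,0,0,0,0],[0,0,0,0,0,0,0],[0,0,0,0,0,0,0],[0,0,0,0,0,0,0],[0,0,0,0,0,0,0],[0,0,0,0,0,0,0]]]'
python3 go.py .5224 -.4119 .09 -85.57
python3 - <<'E'
import cv2; from rig import manip
p=manip.capture("scene"); c=p["img"][180:330,210:470];cv2.imwrite("pics/s3.png",cv2.resize(c,None,fx=3,fy=3,interpolation=cv2.INTER_CUBIC))
E
```

```text
t: 16.52
tcp_pos: [0.5222, -0.4028, 0.0896]
ee_rot: [-0.0, 0.734, -0.679, -0.001]
force: [0.5, 6.1, -1.2]
finger_gap: 0.0185
finger_force: 78.8
t: 17.35
tcp_pos: [0.5229, -0.4068, 0.0903]
ee_rot: [0.0, 0.734, -0.679, 0.0]
force: [0.2, -0.5, -1.0]
finger_gap: 0.0184
finger_force: 78.8
t 17.35 tcp [ 0.5229 -0.4068  0.0903] psi -85.56 gap 0.0184 F [ 0.2 -0.5 -1. ] q [-0.37  0.48 -0.21  0.   -0.88  0.44]
d tool now [0.0051 0.0009 0.0003] d in target axes [0.0051 0.0009 0.0003] rotvec deg [-0.   -0.    0.01]
```

View pics/s3.png

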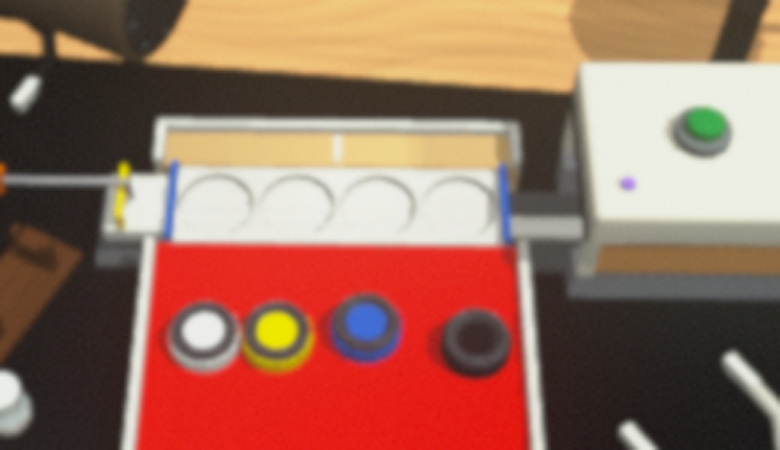

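Scene crop: carriage at the loading station with its four pockets beside the mat (crop px 213,205 … 460,210), hook still behind the yellow bail (122,190), cups undisturbed. Returning the rod.

```bash
python3 -m inch '[[[0,0,0,-0.003,0,0,0],[0,0,0,-0.003,0,0,0],[0,0,0,0,0,-0.01,0],[0,0,0,0,0,-0.02,0],[0,0,0,0,0,-0.02,0],[0,0,0,0,0,-0.02,0],[0,0,0,0,0,-0.02,0],[0,0,0,0,0,-0.02,0],[0,0,0,0,0,0,0],[0,0,0,0,0,0,0]]]'
python3 -m inch '[[[0,0,-7,0,0,0,0],[0,0,-7,0,0,0,0],[0,0,-7,0,0,0,0],[0,0,-7,0,0,0,0],[0,0,-7,0,0,0,0],[0,0,-7,0,0,0,0],[0,0,-7,0,0,0,0],[0,0,-7,0,0,0,0],[0,0,-7,0,0,0,0],[0,0,-0.5,0,0,0,0]]]'
python3 -m inch '[[[0,0,0,0.01,-0.021,0,0],[0,0,0,0.01,-0.021,0,0],[0,0,0,0.01,-0.021,0,0],[0,0,0,0.01,-0.021,0,0],[0,0,0,0,0,0,0],[0,0,0,0,0,0,0],[0,0,0,0,0,0,0],[0,0,0,0,0,0,0],[0,0,0,0,0,0,0],[0,0,0,0,0,0,0]]]'
python3 go.py .592 -.3418 .056 -22.1
```

```text
t: 18.23
tcp_pos: [0.5231, -0.4009, 0.2026]
ee_rot: [-0.001, 0.734, -0.679, 0.002]
force: [0.4, -0.3, -1.9]
finger_gap: 0.0188
finger_force: 78.8
t: 19.07
tcp_pos: [0.5219, -0.4004, 0.1993]
ee_rot: [-0.0, 0.982, -0.189, -0.001]
force: [0.2, -0.3, -1.1]
finger_gap: 0.0186
finger_force: 78.8
t: 19.9
tcp_pos: [0.5905, -0.3385, 0.2004]
ee_rot: [-0.0, 0.981, -0.192, -0.0]
force: [0.2, 0.4, -0.9]
finger_gap: 0.0185
finger_force: 78.7
t 19.9 tcp [ 0.5905 -0.3385  0.2004] psi -22.15 gap 0.0185 F [ 0.2  0.4 -0.9] q [-0.23  0.4  -0.05 -0.   -1.12  1.42]
d tool now [0.0026 0.0025 0.1444] d in target axes [0.0026 0.0025 0.1444] rotvec deg [-0.    0.   -0.05]
```

```bash
python3 -m inch '[[[0,0,0,0.0026,0.0025,0,0],[0,0,0,0,0,0.03,0],[0,0,0,0,0,0.03,0],[0,0,0,0,0,0.03,0],[0,0,0,0,0,0.02,0],[0,0,0,0,0,0.012,0],[0,0,0,0,0,0.01,0],[0,0,0,0,0,0.006,0],[0,0,0,0,0,0.006,0],[0,0,0,0,0,0,0]]]'
python3 go.py .592 -.3418 .055 -22.1
```

```text
t: 20.73
tcp_pos: [0.5926, -0.3428, 0.0566]
ee_rot: [0.001, 0.981, -0.192, 0.0]
force: [-1.2, -5.5, -4.0]
finger_gap: 0.0189
finger_force: 78.8
t 20.73 tcp [ 0.5926 -0.3428  0.0566] psi -22.1 gap 0.0189 F [-1.2 -5.5 -4. ] q [-0.24  0.54 -0.19  0.   -0.84  1.42]
d tool now [-0.001  -0.0007  0.0016] d in target axes [-0.001  -0.0007  0.0016] rotvec deg [ 0.07 -0.06 -0.  ]
```

```bash
python3 -m inch '[[[0,0,0,0,0,0.001,0],[0,0,0,0,0,0,60],[0,0,0,0,0,0,100],[0,0,0,0,0,0,100],[0,0,0,0,0,0,100],[0,0,0,0,0,0,100],[0,0,0,0,0,0,100],[0,0,0,0,0,-0.02,100],[0,0,0,0,0,-0.03,100],[0,0,0,0,0,-0.03,100]]]'
python3 -m inch '[[[0,0,0,0,0,-0.03,100],[0,0,0,0,0,-0.03,100],[0,0,0,0,0,-0.03,100],[0,0,7,0,0,0,100],[0,0,7,0,0,0,100],[0,0,7,0,0,0,100],[0,0,7,0,0,0,100],[0,0,7,0,0,0,100],[0,0,7,0,0,0,100],[0,0,7,0,0,0,100]]]'
python3 - <<'E'
from h import *
p=manip.capture("scene"); q=[.4958,-.0699,.0774]; c,s=np.cos(q[2]),np.sin(q[2])
cv2.imwrite("pics/s4full.png",p["img"]); k=p["img"][200:310,190:420];cv2.imwrite("pics/s4.png",cv2.resize(k,None,fx=3.4,fy=3.4,interpolation=cv2.INTER_CUBIC))
t=manip.capture("top"); k=t["img"][180:310,240:450];cv2.imwrite("pics/t4.png",cv2.resize(k,None,fx=3.8,fy=3.8,interpolation=cv2.INTER_CUBIC))
for n,P in(("s",p),("t",t)):
  for o in("cup_white","cup_yellow","cup_blue","cup_black","hook"):
    for b in manip.trace(o,P)[:3]:
        B=np.array(b["box"])*[640,480,640,480]; X=unproj(P,(B[0]+B[2])/2,(B[1]+B[3])/2,.058); d=X[:2]-q[:2]; print(n,o,round(b["confidence"],2),B.round(0),X[:2].round(3),"st",(c*d[0]+s*d[1]).round(4),(-s*d[0]+c*d[1]).round(4))
E
```

```text
t: 21.57
tcp_pos: [0.5919, -0.3409, 0.1352]
ee_rot: [-0.0, 0.982, -0.191, -0.001]
force: [0.5, -0.6, 0.3]
finger_gap: 0.0854
finger_force: 0.0
t: 22.4
tcp_pos: [0.5925, -0.3411, 0.2254]
ee_rot: [-0.0, 0.812, -0.584, 0.0]
force: [0.0, -0.3, -0.1]
finger_gap: 0.085
finger_force: 0.0
s cup_white 0.83 [326. 379. 353. 402.] [0.878 0.006] st 0.3873 0.0464
s cup_white 0.69 [292. 361. 318. 390.] [ 0.853 -0.073] st 0.3554 -0.0302
s cup_white 0.57 [263. 279. 292. 305.] [ 0.648 -0.163] st 0.1443 -0.1049
s cup_yellow 0.89 [292. 280. 313. 306.] [ 0.646 -0.102] st 0.1471 -0.0432
s cup_blue 0.85 [320. 276. 345. 298.] [ 0.621 -0.029] st 0.128 0.0315
s cup_black 0.83 [361. 282. 379. 309.] [0.636 0.064] st 0.1504 0.1231
s cup_black 0.59 [489. 303. 514. 323.] [0.656 0.38 ] st 0.1941 0.4362
s hook 0.91 [195. 225. 247. 287.] [ 0.556 -0.324] st 0.0404 -0.2581
s hook 0.19 [202. 186. 230. 217.] [ 0.375 -0.377] st -0.1438 -0.2964
t cup_white 0.81 [282. 126. 300. 148.] [0.844 0.004] st 0.3529 0.0466
t cup_white 0.58 [313. 139. 328. 158.] [ 0.811 -0.077] st 0.3141 -0.0313
t cup_yellow 0.65 [455. 230. 468. 242.] [ 0.576 -0.453] st 0.0506 -0.3883
t cup_yellow 0.6 [325. 200. 327. 220.] [ 0.644 -0.093] st 0.1462 -0.0344
t cup_yellow 0.56 [295. 204. 315. 228.] [ 0.626 -0.036] st 0.1324 0.0239
t cup_blue 0.68 [294. 202. 316. 229.] [ 0.628 -0.036] st 0.1349 0.0235
t cup_black 0.95 [136. 207. 163. 229.] [0.619 0.375] st 0.1569 0.4339
t cup_black 0.61 [247. 137. 269. 160.] [0.81  0.092] st 0.3258 0.1369
t cup_black 0.55 [257. 204. 278. 228.] [0.627 0.063] st 0.1408 0.1227
t hook 0.85 [397. 211. 430. 288.] [ 0.54  -0.324] st 0.024 -0.2565
```

View pics/s4.png

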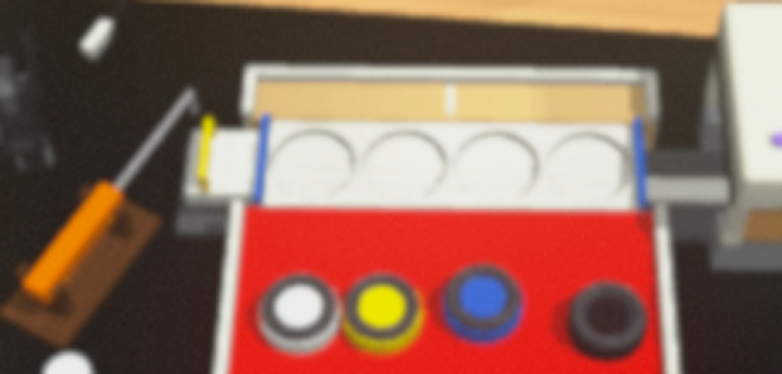

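View pics/t4.png

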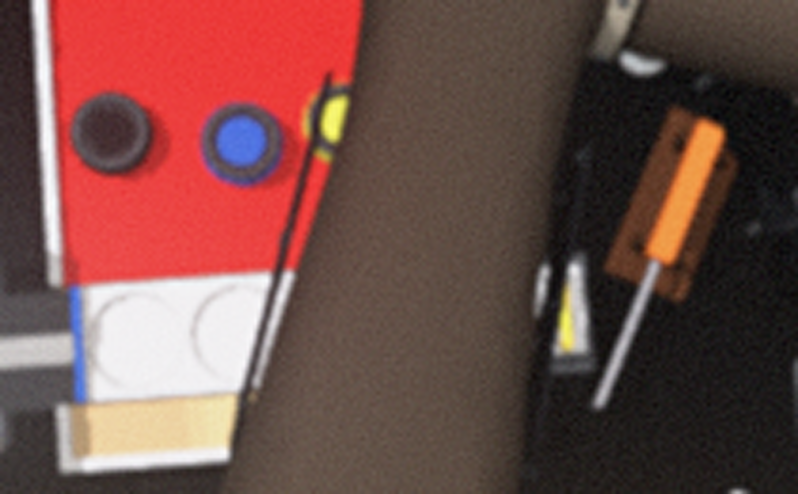

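The rod lies in its rest (scene crop 68,240; hook up‑right), the carriage is flush and all four cups are roughly opposite the pockets. I'll check station accuracy using the lips.

Run:
```python
from h import *
q=[.4958,-.0699,.0774]; c,s=np.cos(q[2]),np.sin(q[2])
def st(n,P,u,v,z):
    X=unproj(P,u,v,z); d=X[:2]-q[:2]; print(n,X[:2].round(4),"st",(c*d[0]+s*d[1]).round(4),(-s*d[0]+c*d[1]).round(4))
p=manip.capture("scene"); t=manip.capture("top")
S=lambda n,u,v,z:st("s "+n,p,190+(u+.5)/3.4-.5,200+(v+.5)/3.4-.5,z); Tt=lambda n,u,v,z:st("t "+n,t,240+(u+.5)/3.8-.5,180+(v+.5)/3.8-.5,z)
S("lip -147 far",266,117,.055);S("lip -147 near",258,201,.050);S("lip +147 far",636,120,.055);S("lip +147 near",643,208,.050)
S("mat edge L",246,208,.045);S("mat edge R",655,211,.045);S("plate far edge",450,122,.045)
Tt("lip+ up",75,287,.055);Tt("lip+ lo",82,402,.055);Tt("mat edge",74,287,.045);Tt("mat edge r",297,271,.045);Tt("plate lo L",88,404,.045);Tt("plate lo R",240,395,.045)
Tt("bail",567,318,.063);S("bail",205,152,.063)
for n,u,v in(("w",299,312),("y",381,313),("b",482,303),("k",607,320)): S(n,u,v,.058)
Tt("k",111,133,.058);Tt("b",242,144,.058)
# visible ring tops
for n,u,v in(("w",299,305),("y",381,305),("b",483,295),("k",607,312)): S(n+"top",u,v,.071)
```

```text
s lip -147 far [ 0.4728 -0.2142] st -0.0341 -0.1421
s lip -147 near [ 0.5487 -0.209 ] st 0.042 -0.1428
s lip +147 far [0.4489 0.077 ] st -0.0354 0.15
s lip +147 near [0.528  0.0847] st 0.0441 0.1516
s mat edge L [ 0.5527 -0.2182] st 0.0453 -0.1522
s mat edge R [0.5266 0.0943] st 0.0434 0.1614
s plate far edge [ 0.4571 -0.0696] st -0.0386 0.0033
t lip+ up [0.5223 0.0828] st 0.0383 0.1502
t lip+ lo [0.443  0.0764] st -0.0413 0.1499
t mat edge [0.5233 0.0846] st 0.0393 0.1519
t mat edge r [ 0.5354 -0.0709] st 0.0394 -0.0041
t plate lo L [0.442  0.0733] st -0.0426 0.1469
t plate lo R [ 0.4487 -0.0318] st -0.044 0.0416
t bail [ 0.5021 -0.2571] st -0.0082 -0.1871
s bail [ 0.516  -0.2543] st 0.0059 -0.1855
s w [ 0.6464 -0.1627] st 0.143 -0.1041
s y [ 0.6417 -0.1033] st 0.1429 -0.0446
s b [ 0.6267 -0.031 ] st 0.1335 0.0287
s k [0.6324 0.0602] st 0.1463 0.1191
t k [0.6301 0.0595] st 0.1439 0.1186
t b [ 0.623  -0.0319] st 0.1297 0.028
s wtop [ 0.6479 -0.1615] st 0.1445 -0.1031
s ytop [ 0.6424 -0.1028] st 0.1436 -0.0441
s btop [ 0.6274 -0.0304] st 0.1343 0.0292
s ktop [0.6332 0.0591] st 0.147 0.118
```

```bash
cat > cup.py <<'E'
# cup.py sx sy ty : cup st pos -> pocket y ty; prints TCP world target, psi, push length
import sys; from h import *
sx,sy,ty=map(float,sys.argv[1:4]); q=[.4955,-.0659,.0774]; c,s=np.cos(q[2]),np.sin(q[2])
W=lambda x,y:(round(q[0]+c*x-s*y,4),round(q[1]+s*x+c*y,4))
ps=-90+np.degrees(q[2])+np.degrees(np.arctan2(ty-sy,-sx))-180; ps=(ps+180)%360-180
print("start",W(sx,sy),"end",W(-.003,ty),"psi",round(ps,2),"push",round(np.hypot(sx+.003,ty-sy),4))
E
python3 cup.py .141 -.1075 -.108; python3 cup.py .141 -.0485 -.036;python3 cup.py .131 .0245 .036;python3 cup.py .144 .1147 .108; python3 go.py .6444 -.1622 .2 -85.57
```

```text
start (np.float64(0.6444), np.float64(-0.1622)) end (np.float64(0.5009), np.float64(-0.1738)) psi -85.36 push 0.144
start (np.float64(0.6398), np.float64(-0.1034)) end (np.float64(0.4953), np.float64(-0.102)) psi -90.63 push 0.1445
start (np.float64(0.6242), np.float64(-0.0313)) end (np.float64(0.4897), np.float64(-0.0302)) psi -90.58 push 0.1345
start (np.float64(0.6302), np.float64(0.0596)) end (np.float64(0.4842), np.float64(0.0415)) psi -82.9 push 0.1472
t 23.1 tcp [ 0.5925 -0.3413  0.2253] psi -71.04 gap 0.0858 F [-0.2 -0.   0.8] q [-0.24  0.39 -0.01 -0.   -1.17  0.57]
d tool now [-0.1525 -0.1073  0.0253] d in target axes [-0.1745 -0.0656  0.0253] rotvec deg [ 0.    0.   14.53]
```

```bash
python3 -m inch '[[[0,0,7.1,0,0,0,100],[0,0,7.1,0,0,0,100],[0,0,0.1,-0.0291,-0.0109,0,100],[0,0,0,-0.0291,-0.0109,0,100],[0,0,0,-0.0291,-0.0109,0,100],[0,0,0,-0.0291,-0.0109,0,100],[0,0,0,-0.0291,-0.0109,0,100],[0,0,0,-0.0291,-0.0109,0,100],[0,0,0,0,0,0.025,100],[0,0,0,0,0,0,100]]]'
python3 go.py .6444 -.1622 .073 -85.4
```

```text
t: 23.93
tcp_pos: [0.6422, -0.1596, 0.1967]
ee_rot: [0.001, 0.736, -0.677, -0.002]
force: [-2.2, 0.4, -2.7]
finger_gap: 0.0853
finger_force: 0.0
t 23.93 tcp [ 0.6422 -0.1596  0.1967] psi -85.24 gap 0.0853 F [-2.2  0.4 -2.7] q [ 0.05  0.38 -0.1  -0.   -1.1   0.03]
d tool now [ 0.003  -0.0025  0.1237] d in target axes [ 0.0028 -0.002   0.1237] rotvec deg [0.26 0.1  0.16]
```

```bash
python3 -m inch '[[[0,0,0,0.001,-0.001,0.02,100],[0,0,0,0,0,0.02,100],[0,0,0,0,0,0.02,100],[0,0,0,0,0,0.02,100],[0,0,0,0,0,0.02,100],[0,0,0,0,0,0.016,100],[0,0,0,0,0,0.01,100],[0,0,0,0,0,0,100],[0,0,0,0,0,0,76],[0,0,0,0,0,0,76]]]'
python3 go.py .6444 -.1622 .073 -85.4
```

```text
t: 24.77
tcp_pos: [0.6453, -0.1633, 0.0756]
ee_rot: [-0.0, 0.735, -0.678, 0.001]
force: [0.2, 0.1, 0.6]
finger_gap: 0.0657
finger_force: 0.0
t 24.77 tcp [ 0.6453 -0.1633  0.0756] psi -85.37 gap 0.0657 F [0.2 0.1 0.6] q [ 0.04  0.5  -0.22  0.   -0.85  0.04]
d tool now [-0.0011  0.0008  0.0026] d in target axes [-0.0011  0.0008  0.0026] rotvec deg [-0.08 -0.02  0.03]
```

```bash
python3 -m inch '[[[0,0,0,-0.001,0.01,0.002,76],[0,0,0,0,0.012,0,76],[0,0,0,0,0.012,0,76],[0,0,0,0,0.012,0,76],[0,0,0,0,0.012,0,76],[0,0,0,0,0.012,0,76],[0,0,0,0,0.012,0,76],[0,0,0,0,0.012,0,76],[0,0,0,0,0.012,0,76],[0,0,0,0,0.01,0,76]]]'
python3 -m inch '[[[0,0,0,0,0.008,0,76],[0,0,0,0,0.006,0,76],[0,0,0,0,0.005,0,76],[0,0,0,0,0.005,0,76],[0,0,0,0,0.004,0,76],[0,0,0,0,0,0,76],[0,0,0,0,0,0,76],[0,0,0,0,0,0,76],[0,0,0,0,0,0,76],[0,0,0,0,0,0,76]]]'
python3 go.py .5009 -.1738 .073 -85.4
python3 - <<'E'
from h import *
p=manip.capture("scene"); k=p["img"][200:310,190:420];cv2.imwrite("pics/s5.png",cv2.resize(k,None,fx=3.4,fy=3.4,interpolation=cv2.INTER_CUBIC))
E
```

```text
t: 25.6
tcp_pos: [0.5291, -0.1713, 0.0739]
ee_rot: [-0.001, 0.735, -0.678, 0.001]
force: [-0.5, 0.2, 0.2]
finger_gap: 0.0651
finger_force: 0.3
t: 26.43
tcp_pos: [0.5011, -0.1735, 0.0722]
ee_rot: [0.0, 0.735, -0.678, -0.0]
force: [-0.5, 1.0, -0.0]
finger_gap: 0.065
finger_force: 0.0
t 26.43 tcp [ 0.5011 -0.1735  0.0722] psi -85.36 gap 0.065 F [-0.5  1.  -0. ] q [ 0.04  0.32 -0.53  0.   -0.72  0.04]
d tool now [ 0.0003  0.0003 -0.0008] d in target axes [ 0.0003  0.0003 -0.0008] rotvec deg [ 0.01 -0.    0.04]
```

View pics/s5.png

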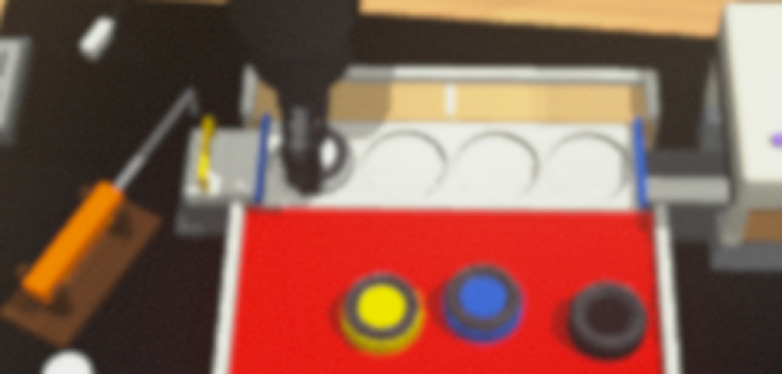

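```bash
python3 -m inch '[[[0,0,0,0,0,0,100],[0,0,0,0,0,0,100],[0,0,0,0,0,-0.03,100],[0,0,5.25,0,0,-0.04,100],[0,0,0,-0.012,-0.023,0,100],[0,0,0,-0.012,-0.023,0,100],[0,0,0,-0.012,-0.023,0,100],[0,0,0,-0.012,-0.023,0,100],[0,0,0,-0.012,-0.023,0,100],[0,0,0,-0.0116,-0.0229,0,100]]]'
python3 -m inch '[[[0,0,0,0,0,0,100],[0,0,0,0,0,0,100],[0,0,0,0,0,0,100],[0,0,0,0,0,0.01,100],[0,0,0,0,0,0.02,100],[0,0,0,0,0,0.02,100],[0,0,0,0,0,0.01,100],[0,0,0,0,0,0.01,100],[0,0,0,0,0,0,76],[0,0,0,0,0,0,76]]]'
python3 go.py .6398 -.1034 .073 -90.63
python3 - <<'E'
from h import *
p=manip.capture("scene"); k=p["img"][200:310,190:420];cv2.imwrite("pics/s6.png",cv2.resize(k,None,fx=3.4,fy=3.4,interpolation=cv2.INTER_CUBIC))
E
```

```text
t: 27.32
tcp_pos: [0.6407, -0.1027, 0.1423]
ee_rot: [0.0, -0.703, 0.711, 0.0]
force: [0.0, -1.0, -0.0]
finger_gap: 0.0851
finger_force: 0.0
t: 28.15
tcp_pos: [0.6395, -0.1036, 0.0722]
ee_rot: [-0.0, -0.703, 0.711, 0.0]
force: [-0.4, 0.6, -0.5]
finger_gap: 0.0653
finger_force: 0.0
t 28.15 tcp [ 0.6395 -0.1036  0.0722] psi -90.62 gap 0.0653 F [-0.4  0.6 -0.5] q [ 0.14  0.48 -0.26  0.   -0.83 -0.15]
d tool now [-0.0002 -0.0003 -0.0008] d in target axes [-0.0002 -0.0003 -0.0008] rotvec deg [ 0.04 -0.02  0.01]
```

View pics/s6.png

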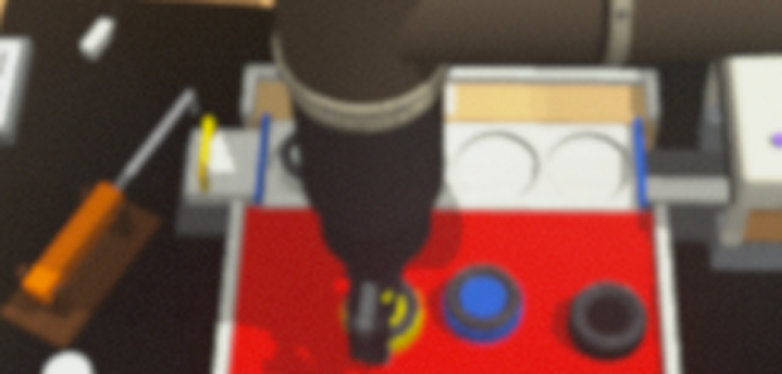

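Run:
```python
from h import *
p=manip.capture("scene"); X=manip.state()["tcp_pos"]
f=lambda a:((proj(p,a)[0]+.5-[190,200])*3.4-.5).round(0)
print("tip", f(X+[.045,0,-.02]), "tip z.1",f(X+[.045,0,.027]),"cup pred",f([.6398,-.1034,.058]))
```

```text
tip [374. 370.] tip z.1 [372. 338.] cup pred [381. 311.]
```

```bash
python3 -m inch '[[[0,0,0,-0.001,0.01,0,76],[0,0,0,0,0.012,0,76],[0,0,0,0,0.012,0,76],[0,0,0,0,0.012,0,76],[0,0,0,0,0.012,0,76],[0,0,0,0,0.012,0,76],[0,0,0,0,0.012,0,76],[0,0,0,0,0.012,0,76],[0,0,0,0,0.012,0,76],[0,0,0,0,0.01,0,76]]]'
python3 -m inch '[[[0,0,0,0,0.008,0,76],[0,0,0,0,0.006,0,76],[0,0,0,0,0.005,0,76],[0,0,0,0,0.005,0,76],[0,0,0,0,0.004,0,76],[0,0,0,0,0,0,76],[0,0,0,0,0,0,100],[0,0,0,0,0,0,100],[0,0,0,0,0,-0.03,100],[0,0,0,0,0,-0.04,100]]]'
python3 go.py .6242 -.0313 .142 -90.58
```

```text
t: 29.08
tcp_pos: [0.5231, -0.101, 0.0733]
ee_rot: [0.001, -0.703, 0.711, -0.001]
force: [1.8, 0.2, 0.8]
finger_gap: 0.0652
finger_force: 0.4
t: 29.92
tcp_pos: [0.4935, -0.101, 0.14]
ee_rot: [-0.003, -0.703, 0.711, 0.002]
force: [1.7, 0.8, 0.1]
finger_gap: 0.0858
finger_force: 0.0
t 29.92 tcp [ 0.4935 -0.101   0.14  ] psi -90.64 gap 0.0858 F [1.7 0.8 0.1] q [ 0.19  0.19 -0.51 -0.   -0.87 -0.2 ]
d tool now [-0.0712 -0.1299 -0.0031] d in target axes [-0.0711 -0.13   -0.002 ] rotvec deg [ 0.45 -0.06 -0.06]
```

Move over towards blue, then measure all cups before continuing.

```bash
python3 -m inch '[[[0,0,0,-0.0119,-0.0217,0,100],[0,0,0,-0.0119,-0.0217,0,100],[0,0,0,-0.0119,-0.0217,0,100],[0,0,0,-0.0119,-0.0217,0,100],[0,0,0,-0.0119,-0.0217,0,100],[0,0,0,-0.0119,-0.0217,0,100],[0,0,0,0,0,0,100],[0,0,0,0,0,0,100],[0,0,0,0,0,0,100],[0,0,0,0,0,0,100]]]'
cat > see.py <<'E'
from h import *
q=[.4955,-.0659,.0774]; c,s=np.cos(q[2]),np.sin(q[2])
for n in("scene","top"):
  P=manip.capture(n)
  for o in("cup_white","cup_yellow","cup_blue","cup_black"):
    for b in manip.boxes_of(o,P)[:3]:
        B=np.array(b["box"])*[640,480,640,480]
        for z in(.058,.050):
            X=unproj(P,(B[0]+B[2])/2,(B[1]+B[3])/2,z); d=X[:2]-q[:2]; x,y=c*d[0]+s*d[1],-s*d[0]+c*d[1]
            if -.08<x<.25 and abs(y)<.16 and (z==.058)==(x>.04): print(n,o,round(b["confidence"],2),"wh",(B[2:]-B[:2]).round(),"st",x.round(4),y.round(4))
E
python3 see.py; python3 go.py .6242 -.0313 .073 -90.58
```

```text
t: 30.75
tcp_pos: [0.6259, -0.0312, 0.1421]
ee_rot: [-0.0, -0.703, 0.711, 0.0]
force: [-0.8, -0.4, -0.3]
finger_gap: 0.0854
finger_force: 0.0
scene cup_white 0.59 wh [24. 23.] st 0.005 -0.105
scene cup_yellow 0.62 wh [22. 22.] st -0.001 -0.0346
scene cup_blue 0.85 wh [23. 19.] st 0.1371 0.0261
scene cup_black 0.58 wh [19. 28.] st 0.144 0.1165
top cup_white 0.66 wh [24. 19.] st -0.0028 -0.1102
top cup_yellow 0.74 wh [17. 21.] st 0.0032 -0.0365
top cup_blue 0.38 wh [ 7. 18.] st 0.1284 0.0019
top cup_black 0.6 wh [21. 19.] st 0.1349 0.1204
t 31.25 tcp [ 0.6266 -0.0308  0.1424] psi -90.61 gap 0.0851 F [ 0.7 -0.5 -0.3] q [ 0.26  0.37 -0.24 -0.   -0.95 -0.27]
d tool now [0.0005 0.0024 0.0694] d in target axes [0.0005 0.0024 0.0694] rotvec deg [-0.01  0.   -0.03]
```

```bash
python3 -m inch '[[[0,0,0,0,0.002,0.02,100],[0,0,0,0,0,0.02,100],[0,0,0,0,0,0.02,100],[0,0,0,0,0,0.009,100],[0,0,0,0,0,0,100],[0,0,0,0,0,0,76],[0,0,0,0,0,0,76],[0,0,0,0,0.006,0,76],[0,0,0,0,0.01,0,76],[0,0,0,0,0.012,0,76]]]'
python3 -m inch '[[[0,0,0,0,0.012,0,76],[0,0,0,0,0.012,0,76],[0,0,0,0,0.012,0,76],[0,0,0,0,0.012,0,76],[0,0,0,0,0.012,0,76],[0,0,0,0,0.012,0,76],[0,0,0,0,0.01,0,76],[0,0,0,0,0.008,0,76],[0,0,0,0,0.006,0,76],[0,0,0,0,0,0,76]]]'
python3 go.py .4897 -.0302 .073 -90.58
```

```text
t: 32.08
tcp_pos: [0.5966, -0.0304, 0.0741]
ee_rot: [0.001, -0.703, 0.711, -0.0]
force: [0.3, -0.1, -0.5]
finger_gap: 0.0651
finger_force: 0.3
t: 32.92
tcp_pos: [0.4993, -0.0295, 0.0736]
ee_rot: [-0.0, -0.703, 0.711, 0.0]
force: [0.2, -0.1, 0.9]
finger_gap: 0.065
finger_force: 0.0
t 32.92 tcp [ 0.4993 -0.0295  0.0736] psi -90.62 gap 0.065 F [ 0.2 -0.1  0.9] q [ 0.33  0.28 -0.6  -0.   -0.7  -0.34]
d tool now [0.0008 0.0096 0.0006] d in target axes [0.0008 0.0096 0.0006] rotvec deg [ 0.01  0.01 -0.04]
```

```bash
python3 -m inch '[[[0,0,0,0,0.004,0,76],[0,0,0,0,0.003,0,76],[0,0,0,0,0.003,0,76],[0,0,0,0,0,0,76],[0,0,0,0,0,0,100],[0,0,0,0,0,0,100],[0,0,0,0,0,-0.03,100],[0,0,-4,0,0,-0.04,100],[0,0,-4.1,0,0,0,100],[0,0,0,0,0,0,100]]]'
python3 -m inch '[[[0,0,0,-0.0103,-0.0215,0,100],[0,0,0,-0.0103,-0.0215,0,100],[0,0,0,-0.0103,-0.0215,0,100],[0,0,0,-0.0103,-0.0215,0,100],[0,0,0,-0.0103,-0.0215,0,100],[0,0,0,-0.0103,-0.0215,0,100],[0,0,0,-0.0103,-0.0215,0,100],[0,0,0,0,0,0,100],[0,0,0,0,0,0,100],[0,0,0,0,0,0,100]]]'
python3 see.py; python3 cup.py .143 .116 .108; python3 go.py .6290 .061 .073 -82.5
```

```text
t: 33.75
tcp_pos: [0.4922, -0.029, 0.1455]
ee_rot: [-0.002, 0.753, -0.658, 0.001]
force: [-0.1, -0.4, -0.2]
finger_gap: 0.0855
finger_force: 0.0
t: 34.58
tcp_pos: [0.6295, 0.0614, 0.1419]
ee_rot: [0.001, 0.751, -0.66, -0.001]
force: [-0.8, 0.1, -0.8]
finger_gap: 0.0853
finger_force: 0.0
scene cup_white 0.86 wh [23. 24.] st 0.0061 -0.1057
scene cup_yellow 0.61 wh [23. 23.] st 0.005 -0.0305
scene cup_blue 0.58 wh [21. 21.] st -0.0013 0.0364
scene cup_black 0.51 wh [23. 25.] st 0.1458 0.113
top cup_white 0.93 wh [22. 21.] st -0.0009 -0.1128
top cup_yellow 0.87 wh [18. 24.] st -0.0011 -0.0405
top cup_blue 0.88 wh [22. 22.] st 0.0095 0.0274
top cup_blue 0.43 wh [21. 22.] st -0.0005 -0.1162
start (np.float64(0.6291), np.float64(0.0608)) end (np.float64(0.4842), np.float64(0.0415)) psi -82.36 push 0.1462
t 35.08 tcp [0.6304 0.0617 0.1435] psi -82.52 gap 0.0856 F [-0.1 -0.1 -0.1] q [ 0.41  0.38 -0.23 -0.   -0.96 -0.27]
d tool now [0.0005 0.0015 0.0705] d in target axes [0.0005 0.0015 0.0705] rotvec deg [-0.02  0.01 -0.02]
```

```bash
python3 -m inch '[[[0,0,0,0,0.001,0.02,100],[0,0,0,0,0,0.02,100],[0,0,0,0,0,0.02,100],[0,0,0,0,0,0.009,100],[0,0,0,0,0,0,100],[0,0,0,0,0,0,76],[0,0,0,0,0,0,76],[0,0,0,0,0.006,0,76],[0,0,0,0,0.01,0,76],[0,0,0,0,0.012,0,76]]]'
python3 -m inch '[[[0,0,0,0,0.012,0,76],[0,0,0,0,0.012,0,76],[0,0,0,0,0.012,0,76],[0,0,0,0,0.012,0,76],[0,0,0,0,0.012,0,76],[0,0,0,0,0.012,0,76],[0,0,0,0,0.012,0,76],[0,0,0,0,0.012,0,76],[0,0,0,0,0.008,0,76],[0,0,0,0,0,0,76]]]'
python3 go.py .4842 .0415 .073 -82.4
```

```text
t: 35.92
tcp_pos: [0.6018, 0.0581, 0.0752]
ee_rot: [-0.001, 0.752, -0.659, 0.001]
force: [1.1, 0.2, 0.7]
finger_gap: 0.0648
finger_force: 0.5
t: 36.75
tcp_pos: [0.4967, 0.044, 0.0749]
ee_rot: [-0.0, 0.752, -0.659, -0.0]
force: [-0.9, 0.2, -0.4]
finger_gap: 0.0649
finger_force: 0.0
t 36.75 tcp [0.4967 0.044  0.0749] psi -82.51 gap 0.0649 F [-0.9  0.2 -0.4] q [ 0.48  0.27 -0.6  -0.   -0.7  -0.35]
d tool now [0.0009 0.0128 0.0019] d in target axes [0.0008 0.0128 0.0019] rotvec deg [-0.01  0.03 -0.11]
```

```bash
python3 -m inch '[[[0,0,0,0,0.004,0,76],[0,0,0,0,0.004,0,76],[0,0,0,0,0.004,0,76],[0,0,0,0,0,0,76],[0,0,0,0,0,0,100],[0,0,0,0,0,0,100],[0,0,0,0,0,-0.03,100],[0,0,3.1,0,0,-0.04,100],[0,0,0,0,0,-0.03,100],[0,0,0,0,0,-0.02,100]]]'
python3 -m inch '[[[0,0,0,0.036,0,0,0],[0,0,0,0.036,0,0,0],[0,0,0,0.036,0,0,0],[0,0,0,0.036,0,0,0],[0,0,0,0.036,0,0,0],[0,0,0,0.036,0,0,0],[0,0,0,0.036,0,0,0],[0,0,0,0.036,0,0,0],[0,0,0,0.036,0,0,0],[0,0,0,0.036,0,0,0]]]'
python3 see.py; python3 go.py .5148 -.315 .078 -85.57
python3 - <<'E'
from h import *
p=manip.capture("scene"); k=p["img"][200:310,190:420];cv2.imwrite("pics/s7.png",cv2.resize(k,None,fx=3.4,fy=3.4,interpolation=cv2.INTER_CUBIC))
E
```

```text
t: 37.58
tcp_pos: [0.4879, 0.0431, 0.1975]
ee_rot: [-0.001, 0.734, -0.68, 0.001]
force: [0.9, 0.4, -0.0]
finger_gap: 0.0853
finger_force: 0.0
t: 38.42
tcp_pos: [0.5142, -0.3181, 0.1941]
ee_rot: [0.0, 0.734, -0.68, -0.0]
force: [1.2, 0.6, 0.0]
finger_gap: -0.0
finger_force: 0.0
scene cup_yellow 0.56 wh [25. 24.] st 0.0085 -0.0305
scene cup_blue 0.9 wh [20. 19.] st 0.0024 0.0362
scene cup_blue 0.52 wh [23. 23.] st 0.0066 -0.1085
scene cup_black 0.9 wh [21. 26.] st 0.0063 0.1107
top cup_blue 0.63 wh [23. 23.] st 0.0053 0.0346
t 38.92 tcp [ 0.5145 -0.3151  0.1947] psi -85.52 gap 0.0001 F [ 0.2 -0.4 -0.3] q [-0.23  0.29 -0.24 -0.   -1.04  0.3 ]
d tool now [-1.000e-04 -2.000e-04  1.167e-01] d in target axes [-1.000e-04 -3.000e-04  1.167e-01] rotvec deg [-0.03 -0.01  0.05]
```

View pics/s7.png

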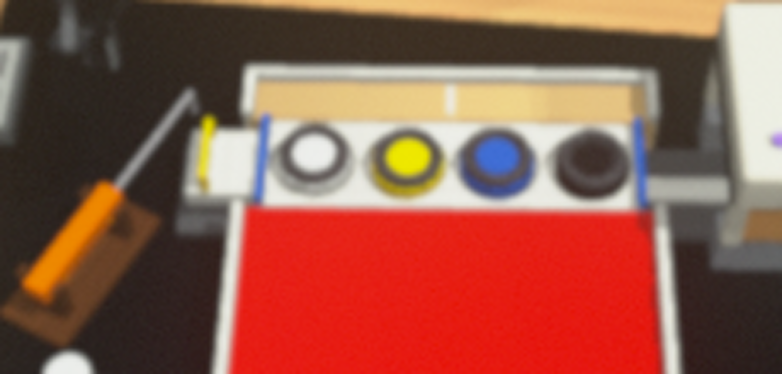

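All four cups sit sunk in pockets (crop px 315/407/497/592 at row ≈155), rod in its rest. Now push the bail.

```bash
python3 -m inch '[[[0,0,0,0,0,0.03,0],[0,0,0,0,0,0.03,0],[0,0,0,0,0,0.03,0],[0,0,0,0,0,0.02,0],[0,0,0,0,0,0.007,0],[0,0,0,0,0,0,0],[0,0,0,-0.01,0,0,0],[0,0,0,-0.01,0,0,0],[0,0,0,-0.008,0,0,0],[0,0,0,-0.004,0,0,0]]]'
python3 -m inch '[[[0,0,0,-0.004,0,0,0],[0,0,0,-0.004,0,0,0],[0,0,0,-0.004,0,0,0],[0,0,0,-0.004,0,0,0],[0,0,0,-0.004,0,0,0],[0,0,0,-0.004,0,0,0],[0,0,0,-0.004,0,0,0],[0,0,0,-0.004,0,0,0],[0,0,0,-0.004,0,0,0],[0,0,0,-0.004,0,0,0]]]'
python3 go.py .4843 .0786 .078 -85.57; python3 see.py
```

```text
t: 39.8
tcp_pos: [0.5124, -0.2829, 0.0787]
ee_rot: [-0.001, 0.734, -0.679, 0.001]
force: [-0.2, -0.1, 0.4]
finger_gap: 0.0
finger_force: 0.0
t: 40.63
tcp_pos: [0.5088, -0.2439, 0.0773]
ee_rot: [-0.0, 0.734, -0.68, 0.0]
force: [0.0, -0.6, 1.1]
finger_gap: 0.0001
finger_force: 0.6
t 40.63 tcp [ 0.5088 -0.2439  0.0773] psi -85.61 gap 0.0001 F [ 0.  -0.6  1.1] q [-0.1   0.36 -0.45  0.   -0.76  0.18]
d tool now [-3.234e-01 -2.000e-04 -7.000e-04] d in target axes [-0.3234 -0.0005 -0.0007] rotvec deg [-0.01 -0.   -0.04]
scene cup_white 0.92 wh [27. 25.] st 0.0022 -0.0831
scene cup_yellow 0.66 wh [22. 22.] st 0.0045 -0.0007
scene cup_blue 0.84 wh [22. 21.] st -0.003 0.0625
scene cup_black 0.89 wh [20. 23.] st 0.0056 0.142
top cup_white 0.78 wh [23. 16.] st -0.0156 -0.0836
top cup_black 0.56 wh [22. 21.] st -0.0041 0.1397
```

```bash
python3 -m inch '[[[0,0,0,-0.006,0,0,0],[0,0,0,-0.008,0,0,0],[0,0,0,-0.01,0,0,0],[0,0,0,-0.01,0,0,0],[0,0,0,-0.01,0,0,0],[0,0,0,-0.01,0,0,0],[0,0,0,-0.01,0,0,0],[0,0,0,-0.01,0,0,0],[0,0,0,-0.01,0,0,0],[0,0,0,-0.01,0,0,0]]]'
python3 -m inch '[[[0,0,0,-0.01,0,0,0],[0,0,0,-0.01,0,0,0],[0,0,0,-0.01,0,0,0],[0,0,0,-0.01,0,0,0],[0,0,0,-0.01,0,0,0],[0,0,0,-0.01,0,0,0],[0,0,0,-0.01,0,0,0],[0,0,0,-0.01,0,0,0],[0,0,0,-0.01,0,0,0],[0,0,0,-0.01,0,0,0]]]'
python3 -m inch '[[[0,0,0,-0.01,0,0,0],[0,0,0,-0.01,0,0,0],[0,0,0,-0.01,0,0,0],[0,0,0,-0.01,0,0,0],[0,0,0,-0.01,0,0,0],[0,0,0,-0.008,0,0,0],[0,0,0,-0.006,0,0,0],[0,0,0,-0.005,0,0,0],[0,0,0,-0.004,0,0,0],[0,0,0,-0.004,0,0,0]]]'
python3 go.py .4843 .0786 .078 -85.57
```

```text
t: 41.97
tcp_pos: [0.5013, -0.1495, 0.0773]
ee_rot: [0.0, 0.734, -0.679, -0.0]
force: [0.2, -1.9, -0.6]
finger_gap: -0.0001
finger_force: 0.8
t: 42.8
tcp_pos: [0.4937, -0.0499, 0.0773]
ee_rot: [0.0, 0.734, -0.68, -0.0]
force: [-0.6, -1.1, -0.4]
finger_gap: -0.0001
finger_force: 0.9
t: 43.63
tcp_pos: [0.4882, 0.0263, 0.0774]
ee_rot: [-0.0, 0.734, -0.679, 0.0]
force: [1.1, -1.6, -0.6]
finger_gap: -0.0001
finger_force: 0.6
t 43.63 tcp [0.4882 0.0263 0.0774] psi -85.61 gap -0.0001 F [ 1.1 -1.6 -0.6] q [ 0.46  0.25 -0.62  0.   -0.7  -0.38]
d tool now [-0.0524 -0.0002 -0.0006] d in target axes [-0.0524 -0.0002 -0.0006] rotvec deg [-0.02  0.   -0.04]
```

```bash
python3 -m inch '[[[0,0,0,-0.004,0,0,0],[0,0,0,-0.004,0,0,0],[0,0,0,-0.004,0,0,0],[0,0,0,-0.004,0,0,0],[0,0,0,-0.004,0,0,0],[0,0,0,-0.004,0,0,0],[0,0,0,-0.004,0,0,0],[0,0,0,-0.004,0,0,0],[0,0,0,-0.003,0,0,0],[0,0,0,-0.002,0,0,0]]]'
python3 - <<'E'
from h import *
p=manip.capture("scene"); cv2.imwrite("pics/s8.png",cv2.resize(p["img"][190:290,330:430],None,fx=5,fy=5,interpolation=cv2.INTER_CUBIC))
h=cv2.cvtColor(p["img"],cv2.COLOR_BGR2HSV); m=cv2.inRange(h,(24,120,110),(35,255,255)); m[:, :300]=0; m[300:]=0
ys,xs=np.where(m>0); print(len(xs)); q=[.4955,-.0659,.0774]; c,s=np.cos(q[2]),np.sin(q[2])
if len(xs):
    X=unproj(p,xs.mean(),ys.mean(),.060); d=X[:2]-q[:2]; print(xs.min(),xs.max(),ys.min(),ys.max(),"bail st",c*d[0]+s*d[1],-s*d[0]+c*d[1])
E
python3 go.py .4843 .0786 .078 -85.57
```

```text
t: 44.47
tcp_pos: [0.4851, 0.0632, 0.0773]
ee_rot: [-0.0, 0.734, -0.679, -0.0]
force: [0.8, -0.6, -0.5]
finger_gap: 0.0002
finger_force: 0.5
23
377 379 247 256 bail st 0.02049113658504749 0.14525869502026462
t 44.52 tcp [0.4852 0.0634 0.0773] psi -85.6 gap -0.0003 F [0.5 0.4 0.6] q [ 0.53  0.26 -0.62 -0.   -0.7  -0.46]
d tool now [-0.0152 -0.0003 -0.0007] d in target axes [-0.0152 -0.0003 -0.0007] rotvec deg [-0.    0.01 -0.03]
```

View pics/s8.png

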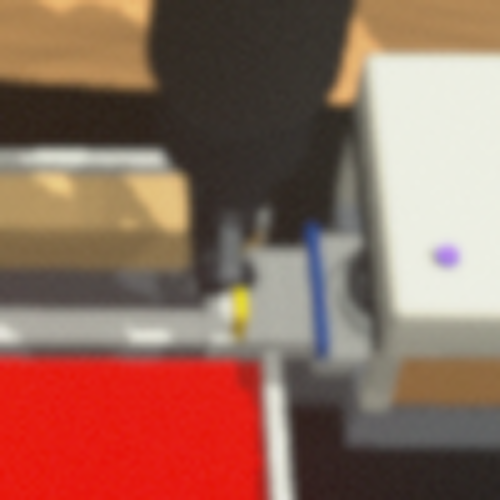

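```bash
python3 -m inch '[[[0,0,0,-0.001,0,0,0],[0,0,0,-0.001,0,0,0],[0,0,0,-0.001,0,0,0],[0,0,0,-0.001,0,0,0],[0,0,0,-0.001,0,0,0],[0,0,0,-0.001,0,0,0],[0,0,0,-0.001,0,0,0],[0,0,0,-0.001,0,0,0],[0,0,0,-0.001,0,0,0],[0,0,0,-0.001,0,0,0]]]'
python3 -m inch '[[[0,0,0,-0.001,0,0,0],[0,0,0,-0.001,0,0,0],[0,0,0,0,0,0,0],[0,0,0,0,0,0,0],[0,0,0,0,0,0,0],[0,0,0,0,0,0,0],[0,0,0,0,0,0,0],[0,0,0,0,0,0,0],[0,0,0,0,0,0,0],[0,0,0,0,0,0,0]]]'
python3 go.py .4843 .0786 .078 -85.57
```

```text
t: 45.35
tcp_pos: [0.4843, 0.0722, 0.0773]
ee_rot: [0.0, 0.734, -0.68, 0.0]
force: [2.0, -3.8, 0.6]
finger_gap: 0.0003
finger_force: 1.9
t: 46.18
tcp_pos: [0.4843, 0.0748, 0.0773]
ee_rot: [-0.0, 0.734, -0.68, -0.0]
force: [-0.7, 0.2, 0.0]
finger_gap: -0.0002
finger_force: 0.0
t 46.18 tcp [0.4843 0.0748 0.0773] psi -85.61 gap -0.0002 F [-0.7  0.2  0. ] q [ 0.56  0.26 -0.62 -0.   -0.7  -0.48]
d tool now [-0.0038 -0.0003 -0.0007] d in target axes [-0.0038 -0.0003 -0.0007] rotvec deg [-0.    0.   -0.04]
```

Force rose then vanished (snapped in). Back off, rise and check.

```bash
python3 -m inch '[[[0,0,0,0.01,0,0,0],[0,0,0,0.02,0,0,0],[0,0,0,0.02,0,0,0],[0,0,0,0.02,0,0,0],[0,0,0,0.02,0,-0.02,0],[0,0,0,0.02,0,-0.03,0],[0,0,0,0,0,-0.03,0],[0,0,0,0,0,-0.03,0],[0,0,0,0,0,-0.03,0],[0,0,0,0,0,0,0]]]'
python3 - <<'E'
from h import *
q=[.4955,-.0659,.0774]; c,s=np.cos(q[2]),np.sin(q[2])
p=manip.capture("scene"); k=p["img"][180:300,320:480]; cv2.imwrite("pics/s9.png",cv2.resize(k,None,fx=5,fy=5,interpolation=cv2.INTER_CUBIC))
for n,P in(("s",p),("t",manip.capture("top"))):
    h=cv2.cvtColor(P["img"],cv2.COLOR_BGR2HSV); m=cv2.inRange(h,(22,110,100),(35,255,255)); ys,xs=np.where(m>0); L=[]
    for x,y in zip(xs,ys):
        X=unproj(P,x,y,.061); d=X[:2]-q[:2]; a,b=c*d[0]+s*d[1],-s*d[0]+c*d[1]
        if abs(a)<.035 and .1<b<.2: L.append((a,b))
    L=np.array(L); print(n,len(L),L.mean(0) if len(L) else "")
    for o in("start","start_top"):
        for b in manip.boxes_of(o,P)[:2]:
            B=np.array(b["box"])*[640,480,640,480]; X=unproj(P,(B[0]+B[2])/2,(B[1]+B[3])/2,.156); d=X[:2]-q[:2]; print(n,o,round(b["confidence"],2),X[:2].round(4),"st",c*d[0]+s*d[1],-s*d[0]+c*d[1])
E
python3 go.py .4723 .2332 .21 -85.57
```

```text
t: 47.02
tcp_pos: [0.4955, -0.0354, 0.2234]
ee_rot: [-0.004, 0.734, -0.679, 0.003]
force: [0.5, 0.5, 0.2]
finger_gap: 0.0
finger_force: 0.0
s 62 [-0.0008319   0.15716741]
s start 0.25 [ 0.6617 -0.3107] st 0.14681038751768913 -0.2568944931853117
s start_top 0.65 [0.4748 0.2359] st 0.0027116745017643495 0.3025378617798739
s start_top 0.59 [0.7449 0.2195] st 0.27073550726017115 0.26530970866513665
t 0 
t 47.32 tcp [ 0.4919 -0.0352  0.2161] psi -85.62 gap 0.0002 F [-0.3  0.5  0.2] q [ 0.33  0.09 -0.44 -0.   -1.05 -0.25]
d tool now [-0.2691 -0.0009  0.006 ] d in target axes [-0.2691 -0.0011  0.0061] rotvec deg [ 0.13 -0.02 -0.05]
```

View pics/s9.png

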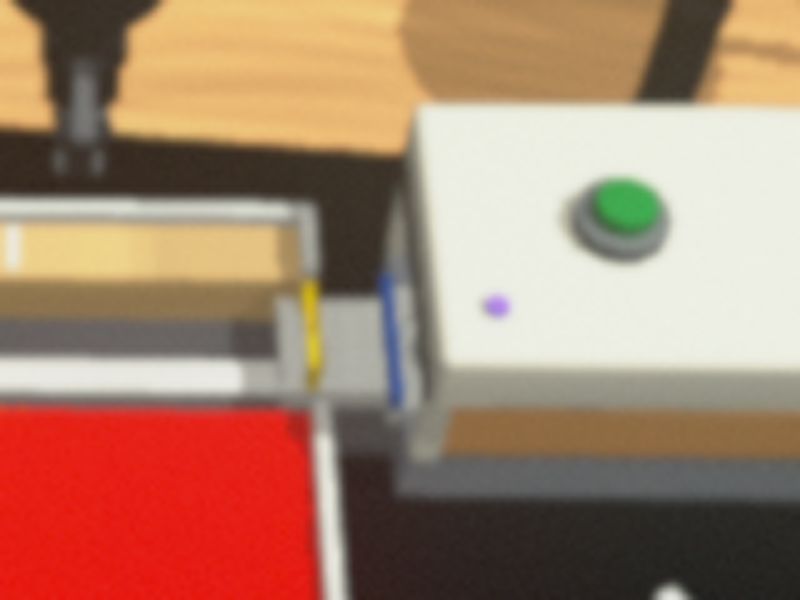

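Run:
```python
from h import *
q=[.4955,-.0659,.0774]; c,s=np.cos(q[2]),np.sin(q[2])
P=manip.capture("scene")
def st(x,y,z):
    X=unproj(P,x,y,z); d=X[:2]-q[:2]; return c*d[0]+s*d[1],-s*d[0]+c*d[1]
for n,img,lo,hi in(("load",cv2.imread("pics/s4full.png"),-.22,-.16),("lamp",P["img"],.13,.19)):
    h=cv2.cvtColor(img,cv2.COLOR_BGR2HSV)
    for nm,r,z,(l,g) in(("bail",((22,110,100),(35,255,255)),.061,(lo,hi)),("lip",((105,110,60),(125,255,255)),.052,(lo+.03,hi+.06))):
        ys,xs=np.where(cv2.inRange(h,*r)>0)
        L=np.array([t for t in (st(x,y,z) for x,y in zip(xs,ys)) if abs(t[0])<.045 and l<t[1]<g]); print(n,nm,len(L),L.mean(0).round(4) if len(L) else "")
# mouth check
print("mouth lower-left hood edge", st(320+440/5,180+365/5,.150), st(320+415/5,180+105/5,.150))
```

```text
load bail 67 [-0.0007 -0.1902]
load lip 31 [ 0.005  -0.1471]
lamp bail 63 [-0.0002  0.1571]
lamp lip 17 [-0.0049  0.1998]
mouth lower-left hood edge (np.float64(0.0859941022976809), np.float64(0.2043147442505104)) (np.float64(-0.07458828257524452), np.float64(0.20609945338824473))
```

```bash
python3 -m inch '[[[0,0,0,0,0,0.03,0],[0,0,0,0,0,0.03,0],[0,0,0,0,0,0.03,0],[0,0,0,0,0,0.03,0],[0,0,0,-0.02,0,0.02,0],[0,0,0,-0.03,0,0,0],[0,0,0,-0.03,0,0,0],[0,0,0,-0.02,0,0,0],[0,0,0,-0.006,0,0,0],[0,0,0,-0.002,0,0,0]]]'
python3 -m inch '[[[0,0,0,-0.001,0,0,0],[0,0,0,-0.001,0,0,0],[0,0,0,0,0,0,0],[0,0,0,0,0,0,0],[0,0,0,0,0,0,0],[0,0,0,0,0,0,0],[0,0,0,0,0,0,0],[0,0,0,0,0,0,0],[0,0,0,0,0,0,0],[0,0,0,0,0,0,0]]]'
python3 go.py
python3 -m inch '[[[0,0,0,-0.001,0,0,0],[0,0,0,0,0,0,0],[0,0,0,0,0,0,0],[0,0,0,0,0,0,0],[0,0,0,0,0,0,0],[0,0,0,0,0,0,0],[0,0,0,0,0,0,0],[0,0,0,0,0,0,0],[0,0,0,0,0,0,0],[0,0,0,0,0,0,0]]]'
python3 go.py
```

```text
t: 48.2
tcp_pos: [0.4841, 0.0737, 0.0767]
ee_rot: [0.001, 0.734, -0.679, -0.0]
force: [-0.5, -0.5, -0.0]
finger_gap: -0.0001
finger_force: 0.0
t: 49.03
tcp_pos: [0.4843, 0.0747, 0.0773]
ee_rot: [-0.0, 0.734, -0.68, 0.0]
force: [-0.1, 0.4, -0.0]
finger_gap: 0.0003
finger_force: 0.0
t 49.03 tcp [0.4843 0.0747 0.0773] psi -85.61 gap 0.0003 F [-0.1  0.4 -0. ] q [ 0.56  0.26 -0.62  0.   -0.7  -0.48]
t: 49.87
tcp_pos: [0.4842, 0.0758, 0.0773]
ee_rot: [0.0, 0.734, -0.68, -0.0]
force: [0.2, 0.1, 0.1]
finger_gap: -0.0001
finger_force: 0.0
t 49.87 tcp [0.4842 0.0758 0.0773] psi -85.61 gap -0.0001 F [0.2 0.1 0.1] q [ 0.56  0.26 -0.62  0.   -0.7  -0.48]
```

```bash
python3 -m inch '[[[0,0,0,0.01,0,0,0],[0,0,0,0.02,0,0,0],[0,0,0,0.02,0,0,0],[0,0,0,0,0,-0.03,0],[0,0,0,0,0,-0.04,0],[0,0,0,0,0,-0.04,0],[0,0,0,0,0,-0.03,0],[0,0,0,0,0,-0.01,0],[0,0,0,-0.02,0,0,0],[0,0,0,-0.03,0,0,0]]]'
python3 -m inch '[[[0,0,0,-0.03,0,0,0],[0,0,0,-0.03,0,0,0],[0,0,0,-0.03,0,0,0],[0,0,0,-0.03,0,0,0],[0,0,0,-0.03,0,0,0],[0,0,0,-0.01,0,0,0],[0,0,0,0,0,0,0],[0,0,0,0,0,0,0],[0,0,0,0,0,0,0],[0,0,0,0,0,0,0]]]'
python3 go.py .4725 .2335 .20 -85.57
```

```text
t: 50.7
tcp_pos: [0.4843, 0.0747, 0.2283]
ee_rot: [-0.001, 0.733, -0.681, 0.0]
force: [0.5, -0.0, -0.6]
finger_gap: -0.0002
finger_force: 0.0
t: 51.53
tcp_pos: [0.4719, 0.2342, 0.2272]
ee_rot: [0.0, 0.733, -0.68, -0.0]
force: [0.3, 0.3, 0.1]
finger_gap: 0.0003
finger_force: 0.0
t 51.53 tcp [0.4719 0.2342 0.2272] psi -85.67 gap 0.0003 F [0.3 0.3 0.1] q [ 0.83  0.14 -0.36 -0.   -1.08 -0.76]
d tool now [ 0.0007 -0.0005  0.0272] d in target axes [ 0.0007 -0.0005  0.0272] rotvec deg [ 0.02 -0.01 -0.1 ]
```

```bash
python3 -m inch '[[[0,0,0,0,0,0.008,0],[0,0,0,0,0,0.008,0],[0,0,0,0,0,0.008,0],[0,0,0,0,0,0.004,0],[0,0,0,0,0,0.003,0],[0,0,0,0,0,0.002,0],[0,0,0,0,0,0.002,0],[0,0,0,0,0,0,0],[0,0,0,0,0,0,0],[0,0,0,0,0,0,0]]]'
python3 -m inch '[[[0,0,0,0,0,0.001,0],[0,0,0,0,0,0.001,0],[0,0,0,0,0,0.001,0],[0,0,0,0,0,0.001,0],[0,0,0,0,0,0,0],[0,0,0,0,0,0,0],[0,0,0,0,0,0,0],[0,0,0,0,0,0,0],[0,0,0,0,0,0,0],[0,0,0,0,0,0,0]]]'
```

```text
t: 52.37
tcp_pos: [0.472, 0.2353, 0.1926]
ee_rot: [-0.0, 0.734, -0.679, 0.0]
force: [-1.6, -2.3, 3.5]
finger_gap: 0.0001
finger_force: 1.9
t: 53.2
tcp_pos: [0.4722, 0.2354, 0.1908]
ee_rot: [-0.001, 0.734, -0.679, 0.0]
force: [-9.8, -4.8, 22.2]
finger_gap: 0.0003
finger_force: 11.4
```

```bash
cat > g.py <<'E'
from h import *
P=manip.capture("scene"); h=cv2.cvtColor(P["img"],cv2.COLOR_BGR2HSV); m=cv2.inRange(h,(50,80,50),(85,255,255)); m[:200]=0;m[240:]=0;m[:,:420]=0;m[:,470:]=0
ys,xs=np.where(m>0); print("green",len(xs),ys.min(),ys.max(),xs.min(),xs.max(),ys.mean(),xs.mean()); print(manip.state()["tcp_pos"],manip.state()["force"])
E
python3 g.py
python3 -m inch '[[[0,0,0,0,0,-0.001,0],[0,0,0,0,0,-0.001,0],[0,0,0,0,0,-0.001,0],[0,0,0,0,0,-0.001,0],[0,0,0,0,0,0,0],[0,0,0,0,0,0,0],[0,0,0,0,0,0,0],[0,0,0,0,0,0,0],[0,0,0,0,0,0,0],[0,0,0,0,0,0,0]]]'; python3 g.py
python3 -m inch '[[[0,0,0,0,0,-0.001,0],[0,0,0,0,0,-0.001,0],[0,0,0,0,0,-0.001,0],[0,0,0,0,0,0,0],[0,0,0,0,0,0,0],[0,0,0,0,0,0,0],[0,0,0,0,0,0,0],[0,0,0,0,0,0,0],[0,0,0,0,0,0,0],[0,0,0,0,0,0,0]]]'; python3 g.py
python3 -m inch '[[[0,0,0,0,0,-0.004,0],[0,0,0,0,0,-0.008,0],[0,0,0,0,0,-0.008,0],[0,0,0,0,0,-0.02,0],[0,0,0,0,0,-0.02,0],[0,0,0,0,0,0,0],[0,0,0,0,0,0,0],[0,0,0,0,0,0,0],[0,0,0,0,0,0,0],[0,0,0,0,0,0,0]]]'; python3 g.py
```

```text
green 52 218 226 439 450 223.1153846153846 443.46153846153845
[0.47223406 0.23541391 0.19074404] [-9.02129438 -5.11419402 22.65100286]
t: 54.08
tcp_pos: [0.4721, 0.2354, 0.1923]
ee_rot: [-0.0, 0.734, -0.68, 0.0]
force: [-0.3, -1.9, 4.1]
finger_gap: -0.0
finger_force: 2.0
green 57 218 226 439 450 223.01754385964912 443.7894736842105
[0.47209369 0.23537292 0.19232251] [ 1.01023815 -2.70598514  3.85484744]
t: 54.97
tcp_pos: [0.472, 0.2354, 0.1953]
ee_rot: [-0.0, 0.734, -0.679, 0.0]
force: [0.5, -1.1, 2.6]
finger_gap: -0.0001
finger_force: 1.2
green 61 218 226 439 450 222.60655737704917 443.91803278688525
[0.47203951 0.23540608 0.19535592] [ 0.26871182 -0.65391399  2.46966503]
t: 55.85
tcp_pos: [0.4716, 0.235, 0.2546]
ee_rot: [0.001, 0.734, -0.68, -0.0]
force: [-0.3, 0.5, -0.2]
finger_gap: -0.0001
finger_force: 0.0
green 110 216 226 439 451 220.9 444.77272727272725
[0.4716403  0.23505322 0.25465065] [-0.15301546  0.54470408  0.27869917]
```

```bash
python3 -m inch '[[[0,0,0,0,0,-0.01,0],[0,0,0,0,0,0,0],[0,0,0,0,0,0,0],[0,0,0,0,0,0,0],[0,0,0,0,0,0,0],[0,0,0,0,0,0,0],[0,0,0,0,0,0,0],[0,0,0,0,0,0,0],[0,0,0,0,0,0,0],[0,0,0,0,0,0,0]]]' >/dev/null
python3 - <<'E'
from h import *
P=manip.capture("scene"); cv2.imwrite("pics/s10.png",cv2.resize(P["img"][170:320,180:480],None,fx=2.6,fy=2.6,interpolation=cv2.INTER_CUBIC))
E
```

```text
(no output)
```

View pics/s10.png

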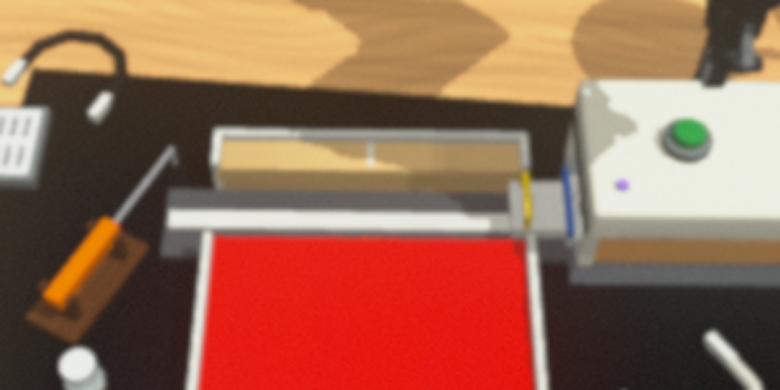

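The rod is in its rest (85,265), the mat is empty, the bail is just outside the mouth (527,200), and the button is up (690,135). Handing in.

```bash
python3 -c "
from rig import manip; print(manip.hand_in())"
```

```text
the job is handed in; nothing more can be done
None
```

The job is handed in, result not reported back: all four cups were seen in their pockets before the push, the carriage is at the lamp station, the start button was pressed and sprang back, the rod is in its rest, and I saw nothing else disturbed.

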